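Put the mini drill away in its sprung case

ROBOT

A 6-joint arm with a two-finger parallel gripper is mounted at the origin on the work surface. World frame = base frame: x ahead of the robot, y to its left, z up, the work surface at z = 0. Lengths are in m, angles in rad, forces in N, time in s.
With the tool pointing down it reaches from about 0.325 to 0.85 m from the base axis. Payload 4.4 kg.
Tool frame: the origin (TCP) lies at the very end of the fingers, on their centre line; the grasp point (between the pads) lies 19 mm behind it; y points along the fingers, z is the direction in which the jaws open and shut, and the axes are right-handed (so a half turn about y gives the same grasp; the last joint's range is limited). The gripper opens to 94 mm and grips with 3 to 60 N. Pads are 16 mm wide; open, the fingers measure 119 mm over their backs; the gripper's body (75 mm by 177 mm) begins 78 mm behind the grasp point.
Start: joints at [-0.15, 0.207, 1.542, -0, 1.393, -0.15], TCP at [0.575, -0, 0.182] pointing down, gripper open.
Joint ranges: [-2.73, 2.73], [-0.86, 2.22], [0.23, 2.46], [-1.11, 4.25], [0.08, 2.63], [-2.82, 2.82]. Speed limits (rad/s): [2.79, 2.79, 3.14, 3.14, 3.14, 3.14].

INTERFACE

Orientations are given as a rotation vector (axis times angle).
In Python, from cell import robot, vision gives the robot as it stands. The module is installed in compiled form; this text tells all that it offers.
- The arm moves only by the tool apply_moves, never from a script. Its argument "moves" is a list of rows, each a list of 7 numbers: the closure, from 0 (fully open) to 1 (shut), then the shift along the tool's x, y, z in mm, then the turn, a rotation vector about the tool's x, y, z in degrees. In form: [[claw, x, y, z, wx, wy, wz], ...]. A call has 1 to 5 rows; each row shifts and turns the commanded pose from where the row before left it, along the tool's axes as they then stand; what a row does not reach is not made up. A row lasts 1/8 s, in which the tool goes at most 62.5 mm and 10.7 degrees, less where a joint would pass 70% of its speed; a pose out of reach is approached as far as the arm can. A call is refused whole if a number of a shift passes 62.5 or a number of a turn 10.7, either way. A call with a gripper value outside its range is refused whole. The fingers move at their own pace and stop on an object; the grip force is fixed at half the most. Time passes only in rows, so rows that do not move let the fingers close. It gives the time, the measured TCP pose, the force and the opening at its end, in the units of the state.
- robot.get_state(): the state, without advancing time (a new reading comes with each control period).
- vision.capture(name): name is "scene" or "side" or "wrist"; returns a dict with "frame" (480x640x3 uint8, red, green, blue), "z_map" (480x640 float32, m along the optical axis (not along the pixel's ray), 0 where there is no reading), "intrinsics" (3x3 intrinsics, pixels), "R" (3x3) and "t" (3): a world point X has camera coordinates R X + t; the wrist camera has in their place "T_tool_cam" (4x4, takes a point from camera to tool coordinates, whose origin is the TCP and whose axes are the tool frame's). Camera axes: x right, y down, z forward; pixel columns grow to the right and rows downward; lengths in m; the calibration is good to about 2 mm. A picture is of the moment at which its call begins: read the wrist's pose just before it.
- robot.sign_off(): hands the job in, once; it reports no verdict.
The state is a dict: "time": time; "joints": joint angles; "qvel": joint speeds; "tau": joint torques, N m; "position": TCP position; "orientation": TCP orientation; "wrist_force": force on the tool from outside, world axes, zero at the start; "moment": the same for the moment, N m; "grip_width": finger opening in m.
Only numpy, scipy, OpenCV 4.12 (cv2) and the standard library are available. Lean on these libraries where they do the work, as an engineer would, in place of code of your own. Each camera call takes 0.05 s, during which the arm holds its last target. There are 200 camera calls.

TASK

Put the mini drill away: press the catch button of its hard case so that the lid springs open, take the drill out of the charging dock and lay it gently, without dropping it, fully home in its moulded bed with the nose the way the bed is shaped for. Then shut the lid until the catch holds it, and do not knock the jars, bottles and cup about.

Things in the scene. Friction and masses are not known exactly. Their poses are not given: they have to be found in the camera images.
- case: The mini drill's hard case: dark grey plastic clamshell, fixed, 160 mm deep (its x) by 230 wide (y) by 68 tall when shut. Origin: centre of the underside; +x from the front (catch side) to the hinge, +y along its width. Base 52 mm tall, walls and floor 4 mm. The catch housing, 50 mm wide and 54 high, stands 36 mm out from the middle of the front face.
- button_top (a point): Centre of the top face of the catch button: grey plastic, 20 mm (case x) by 36 mm (case y), on top of the catch housing, pressed downwards; 62 mm above the table, 20 mm in front of the lid's front face.
- catch_button (a joint): Travel of the catch button in m: 0 up, 0.006 fully pressed. Sprung: 1.8 N at the start of its travel, 5.4 N when fully down. Beyond about 0.004 the pawl behind it lets go of the lid.
- lid (a joint): Lid angle in rad: 0 shut, 1.62 open at its stop, just past upright. Latched it reads 0 to 0.02. A hinge spring (1 to 2 N at the front edge) throws it open in about a second and always lifts it again unless the catch has snapped in. To shut it, the middle of the lid near its front edge is pressed right down, about 7 N at the end, until the pawl snaps over.
- lid_hinge (a point): Middle of the lid's hinge axis, on the rear top edge of the case base, 52 mm above the table. The axis runs along case y; the open lid stands up from here.
- lid_edge (a point): Middle of the lid's front edge on its outer (upper) face; 160 mm from the hinge axis along the lid, 16 mm out from it across the lid. The lid is a plain shell 230 mm wide, 16 mm thick; a steel striker at the middle of its front edge hangs 18 mm below its rim.
- bed_mid (a point): The moulded grey bed in the case: where point drill_mid lies when the drill is home, 28 mm above the table. Drill along case y, nose to case +y. Bed cheeks with sloped lead-ins hug the handle's rear (27 to 71 mm behind this point, then a tail stop) and front (27 to 42 ahead): 41 mm apart, tops 49 mm above the table; and the front grip and nose (42 to 112 ahead): 31 mm apart, tops 62 mm.
- pocket_mid (a point): The same point as bed_mid: the finger pocket between the two pairs of cheeks, 54 mm long along the drill, reaching 48 mm to either side of the drill's axis, floor 4 mm above the table. Only here, at the middle of the handle, is there room for fingers beside a drill lying in the bed.
- drill_mid (a point): Cordless mini drill, 175 mm long, 0.16 kg. This point: middle of its grey handle, 16 mm above its underside, at the centre of mass. x to the nose, z up. Handle: flat-sided block 34 mm wide, 32 high, from 65 mm behind this point to 35 ahead; black front grip 24 x 24 mm up to 77; steel collet and thin bit to 110. It rests on the handle's underside.
- drill_front (a point): Middle of the drill's front grip, 56 mm ahead of drill_mid on its axis; 24 mm wide and high here.
- drill_nose (a point): Tip of the drill's bit, 110 mm ahead of drill_mid on its axis.
- dock: White charging dock, fixed, 62 mm wide (foot plate 74), 56 tall. Origin: on the table below drill_mid of the docked drill, whose nose points to the dock's -x. It reaches from 35 mm towards -x to 84 towards +x. The handle lies in a trough, floor 20 mm above the table, cheeks 41 mm apart and 4 mm higher than the drill; only the front grip and nose stand out. Lift straight up by 45 mm to free it.
- jar_short_c (a point): Bystander: short round paint jar, 34 mm diameter, 34 mm tall. This point is its centre, half-way up.
- jar_tall_c (a point): Bystander: tall round paint jar, 32 mm diameter, 48 mm tall. This point is its centre, half-way up.
- tin_c (a point): Bystander: round paint tin, 42 mm diameter, 45 mm tall. This point is its centre, half-way up.
- jar_square_c (a point): Bystander: square-shouldered jar 30 x 30 mm, 38 mm tall. This point is its centre, half-way up.
- glue_bottle_c (a point): Bystander: white glue bottle with a pointed spout, 36 mm diameter, 98 mm tall. This point is its centre, half-way up.
- thinner_bottle_c (a point): Bystander: dark thinner bottle, 43 mm diameter, 106 mm tall. This point is its centre, half-way up.
- paper_cup_c (a point): Bystander: brown paper cup, 72 mm rim diameter, 85 mm tall. This point is its centre, half-way up.
Mind the look-alikes: they are no part of the job. Leave any pink look-alike of the part that bears drill_mid alone.

How it is judged:
On the way, in this order (a step that is already met when the one before it is completed fails the run):
1. the catch button is pressed (value of joint catch_button above 0.0025 m).
2. the lid has sprung open to its stop (value of joint lid above 1.55 rad), for 0.1 s.
3. the drill lies home in its bed, let go, with the lid still open (x of drill_mid in the frame of bed_mid between -0.008 and 0.008 m and y of drill_mid in the frame of bed_mid between -0.015 and 0.015 m and z of drill_mid in the frame of bed_mid between -0.006 and 0.005 m and angle between the x axis of drill_mid and the y axis of case, either way round below 0.15 rad and y of drill_nose in the frame of bed_mid above 0.08 m and value of joint lid above 1.2 rad and not (contact force between the fingers and drill above 0.1 N)), for 0.2 s.
At the end, for the whole second after the job is handed in: The lid is shut and held by the catch (lid angle below 0.03 rad, button back up), and the drill lies at rest in its bed: its middle within 8 mm across and 15 mm along the bed and no more than 5 mm too high, its axis within 0.15 rad of the bed's, nose towards case +y (x of drill_mid in the frame of bed_mid between -0.008 and 0.008 m and y of drill_mid in the frame of bed_mid between -0.015 and 0.015 m and z of drill_mid in the frame of bed_mid between -0.006 and 0.005 m and angle between the x axis of drill_mid and the y axis of case, either way round below 0.15 rad and y of drill_nose in the frame of bed_mid above 0.08 m and value of joint lid below 0.03 rad and linear speed of drill below 0.02 m/s and value of joint catch_button below 0.0015 m); the robot touches nothing.
It fails at once if a bystander is pushed more than 30 mm or knocked over (distance of any of jar_short_c, jar_tall_c, tin_c, jar_square_c, glue_bottle_c, thinner_bottle_c, paper_cup_c from where it was at the start of the episode above 0.03 m or angle between any of jar_short_c, jar_tall_c, tin_c, jar_square_c, glue_bottle_c, thinner_bottle_c, paper_cup_c's own z axis and vertical above 0.6 rad).
It fails at once if the drill is dropped (it or one end of it falls freely by more than about 10 mm) ((linear speed of drill above 0.45 m/s or angular speed of drill above 5 rad/s) and not (contact force between the fingers and drill above 0.05 N)).
It also fails if it takes over 72 s, if anything falls off the work surface, if the arm or the gripper's body presses on something with over 40 N, if the wrist force passes 120 N, or if a joint passes its speed limit or range.

## Working session

There is one attempt and no reset: what is moved stays moved. The work goes in short steps, Python scripts to look and compute and a tool call to move; the robot and the scene stay as the last step left them, time stands still between calls to the robot, and variables do not carry over. Pictures are saved under pics/ and viewed, about 8 in all and at most 12, crops included, and the job is handed in when it is done.

Besides the shell and the picture viewer there is one more tool, called after "Call:" in YAML: its name, and indented under it one key for each argument. apply_moves: Moves the arm, as the interface text tells. Its arguments: {"type":"object","properties":{"moves":{"type":"array"}},"required":["moves"]}

```bash
mkdir -p pics; cat > h.py <<'E'
import numpy as np, cv2
from cell import robot, vision
from scipy.spatial.transform import Rotation as Ro
def cap(n):
    s=robot.get_state(); c=vision.capture(n)
    if 'T_tool_cam' in c:
        T=np.eye(4);T[:3,:3]=Ro.from_rotvec(s['orientation']).as_matrix();T[:3,3]=s['position']
        M=np.linalg.inv(T@c['T_tool_cam']); c['R'],c['t']=M[:3,:3],M[:3,3]
    return c
def cloud(c):
    z=c['z_map'];v,u=np.mgrid[:480,:640];K=c['intrinsics']
    p=np.stack([(u-K[0,2])/K[0,0]*z,(v-K[1,2])/K[1,1]*z,z],-1)
    return (p-c['t'])@c['R']
def ray(c,u,v,h):
    K=c['intrinsics'];d=c['R'].T@np.linalg.inv(K)@[u,v,1];o=-c['R'].T@c['t']
    return o+d*(h-o[2])/d[2]
def save(n,img): cv2.imwrite('pics/'+n+'.png',cv2.cvtColor(img,cv2.COLOR_RGB2BGR))
E
python3 - <<'E'
from h import *
s=robot.get_state();print(s);print(Ro.from_rotvec(s['orientation']).as_matrix().round(3))
for n in('scene','side'):
    c=cap(n);save(n+'0',c['frame']);np.savez(n+'0.npz',**c)
    print(n,-c['R'].T@c['t'],(c['z_map']>0).mean())
E
```

```text
{'time': 0.0, 'joints': array([-1.50530822e-01,  2.07400520e-01,  1.54293141e+00, -3.62734570e-05,
        1.39349427e+00, -1.50532298e-01]), 'qvel': array([ 0.00191429, -0.00162927,  0.00137184,  0.00103768,  0.00078539,
        0.00010644]), 'tau': array([-8.39226868e-05, -3.70882022e+01, -2.81415099e+01,  6.96549774e-02,
        3.60915181e-02, -1.71865345e-04]), 'position': array([5.74148003e-01, 8.69984759e-05, 1.80812626e-01]), 'orientation': array([-1.21061249,  1.21096534, -1.20792563]), 'wrist_force': array([-0.04490744,  0.14647707, -0.28888394]), 'moment': array([0.02514975, 0.00490269, 0.0374604 ]), 'grip_width': 0.09426439052946525}
[[ 0.    -0.002  1.   ]
 [-1.     0.     0.   ]
 [-0.    -1.    -0.002]]
scene [ 0.88228414 -0.26206663  0.83986768] 0.99603515625
side [-0.11779238 -0.62981303  0.55180464] 0.9961002604166667
```

View pics/scene0.png

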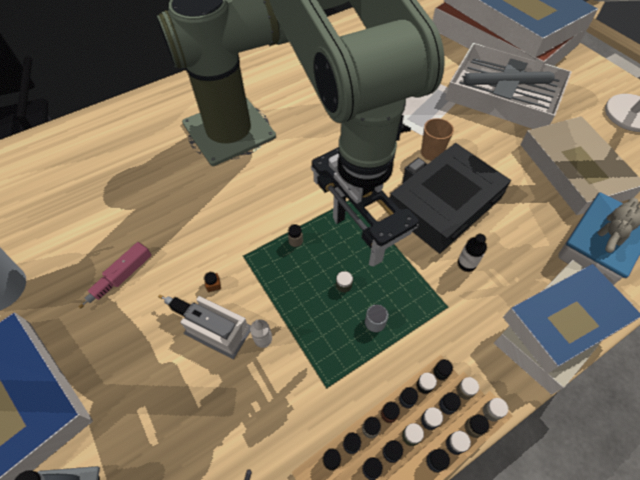

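View pics/side0.png

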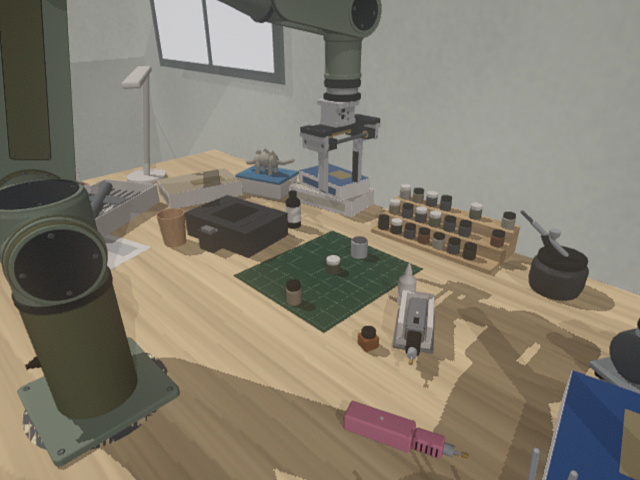

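The scene picture shows the grey drill in the white dock at (212,322) and the pink look-alike at (118,272). The case is at (450,195), with its catch on the robot side near (414,168) and the cup close by at (437,138). The side view agrees: dock (414,325), pink (395,428), catch (208,238). Candidates for the drill are the dock one (grey) and the pink one. I choose the grey one.

```bash
python3 - <<'E'
from h import *
S={n:dict(np.load(n+'0.npz')) for n in('scene','side')}
def fit(m,P,lab):
    p=P[m]; r=cv2.minAreaRect((p[:,:2]*1000).astype(np.float32)); print(lab,len(p),'med',np.median(p,0).round(4),'rect',np.round(r[0],1),np.round(r[1],1),round(r[2],1),'box',cv2.boxPoints(r).round(0).tolist())
C={n:cloud(S[n]) for n in S}
def win(n,u0,u1,v0,v1,z0,z1):
    m=np.zeros((480,640),bool);m[v0:v1,u0:u1]=1
    return m&(C[n][...,2]>z0)&(C[n][...,2]<z1)
fit(win('scene',385,515,140,255,.064,.075),C['scene'],'lid')
fit(win('side',185,292,190,255,.062,.075),C['side'],'lid side')
for n,w in(('scene',(380,445,150,200)),('side',(190,225,222,250))):
    m=win(n,*w,.057,.0645); fit(m,C[n],'button '+n)
fit(win('scene',160,256,285,362,.0545,.06),C['scene'],'dock cheeks')
fit(win('scene',150,256,285,362,.010,.06),C['scene'],'dock all')
fit(win('scene',150,256,285,362,.048,.0545),C['scene'],'drill top')
fit(win('side',390,440,285,365,.0535,.06),C['side'],'dock cheeks side')
fit(win('side',390,440,285,365,.0485,.0535),C['side'],'drill side')
for k,w in dict(cup=(415,460,112,162,.06,.1),thin=(455,492,230,275,.03,.12),glue=(245,275,315,350,.03,.12),sq=(200,225,268,293,.025,.06),tall=(283,306,222,250,.03,.06),short=(333,356,268,293,.02,.05),tin=(362,392,303,333,.03,.06)).items(): fit(win('scene',*w),C['scene'],k)
c=S['scene']['frame']; a=cv2.resize(c[130:270,370:520],None,fx=2.6,fy=2.6,interpolation=2);b=cv2.resize(c[265:365,150:280],None,fx=2.6,fy=2.6,interpolation=2)
o=np.zeros((370,780,3),np.uint8);o[:a.shape[0],:a.shape[1]]=a;o[:b.shape[0],400:400+b.shape[1]]=b;save('crop1',o)
E
```

```text
lid 5908 med [0.5114 0.3089 0.068 ] rect [518.4 314.3] [232. 277.] 25.2 box [[354.0, 390.0], [472.0, 140.0], [682.0, 238.0], [564.0, 489.0]]
lid side 2322 med [0.495  0.3008 0.0696] rect [502.2 317. ] [213.5 261.1] 25.1 box [[350.0, 390.0], [461.0, 154.0], [654.0, 244.0], [544.0, 481.0]]
button scene 126 med [0.4114 0.2949 0.0611] rect [433.  251.9] [101.1 131.3] 65.8 box [[352.0, 233.0], [472.0, 179.0], [514.0, 271.0], [394.0, 325.0]]
button side 115 med [0.4119 0.298  0.0615] rect [410.6 304.2] [37.4 80.8] 9.0 box [[386.0, 341.0], [398.0, 261.0], [435.0, 267.0], [423.0, 347.0]]
dock cheeks 539 med [ 0.5093 -0.2646  0.0559] rect [ 515.2 -259.5] [142.8  61.7] 31.2 box [[438.0, -270.0], [470.0, -323.0], [592.0, -249.0], [560.0, -196.0]]
dock all 2656 med [ 0.4981 -0.2723  0.0507] rect [ 477.3 -274.4] [200.7 112.6] 5.3 box [[372.0, -228.0], [383.0, -340.0], [582.0, -321.0], [572.0, -209.0]]
drill top 1161 med [ 0.495  -0.2745  0.0515] rect [ 494.7 -271.2] [188.7  62.9] 31.1 box [[398.0, -293.0], [430.0, -347.0], [592.0, -249.0], [559.0, -196.0]]
dock cheeks side 527 med [ 0.5021 -0.263
[... 585 characters left out ...]
1 -0.2046  0.0624] rect [ 557.8 -209. ] [53.4 34.9] 44.5 box [[527.0, -215.0], [551.0, -240.0], [589.0, -203.0], [565.0, -178.0]]
sq 176 med [ 0.4059 -0.2335  0.0365] rect [ 402.5 -233.2] [29.1 28.1] 64.3 box [[384.0, -240.0], [409.0, -252.0], [421.0, -226.0], [396.0, -214.0]]
tall 183 med [ 0.4063 -0.033   0.0464] rect [402.9 -31.2] [28.4 29.9] 55.2 box [[382.0, -34.0], [407.0, -51.0], [423.0, -28.0], [399.0, -11.0]]
short 208 med [ 0.5546 -0.0047  0.0328] rect [553.2  -3.4] [31.5 30.1] 87.1 box [[537.0, -18.0], [567.0, -20.0], [569.0, 12.0], [539.0, 13.0]]
tin 378 med [0.6565 0.0008 0.0436] rect [654.9   3. ] [40.9 39.4] 54.7 box [[627.0, -2.0], [659.0, -25.0], [683.0, 8.0], [651.0, 31.0]]
```

View pics/crop1.png

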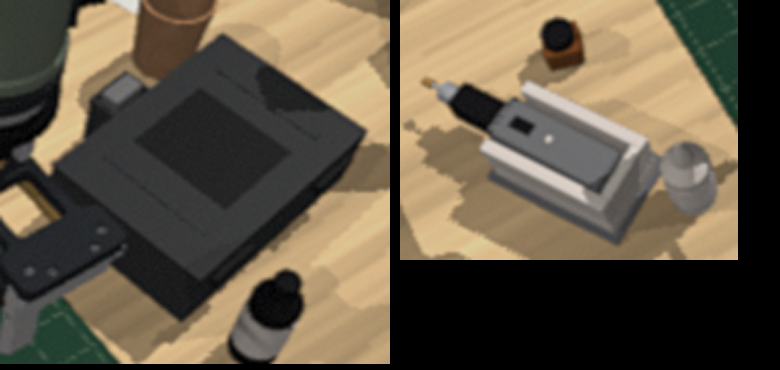

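```bash
python3 - <<'E'
from h import *
S={n:dict(np.load(n+'0.npz')) for n in('scene','side')}
C={n:cloud(S[n]) for n in S}
def er(n,w,z0,z1,k=3):
    m=np.zeros((480,640),np.uint8);m[w[2]:w[3],w[0]:w[1]]=1
    z=C[n][...,2]; m=m*((z>z0)&(z<z1)).astype(np.uint8)
    nn,l,st,_=cv2.connectedComponentsWithStats(cv2.morphologyEx(m,cv2.MORPH_OPEN,np.ones((k,k))));
    return C[n][l==1+np.argmax(st[1:,4])]
def R(p,l):
    r=cv2.minAreaRect((p[:,:2]*1000).astype(np.float32));print(l,len(p),np.round(r[0],1),np.round(r[1],1),round(r[2],2),p[:,2].mean().round(4))
R(er('scene',(385,515,140,255),.065,.071,5),'lid')
R(er('side',(185,292,190,255),.065,.071,5),'lid side')
R(er('side',(195,225,222,245),.0595,.064,2),'btn side')
R(er('scene',(400,430,150,175),.0595,.064,3),'btn')
R(er('scene',(160,256,285,362),.0505,.0535,3),'handle top')
R(er('side',(390,440,285,365),.0505,.0535,3),'handle side')
R(er('scene',(160,256,285,362),.0548,.058,2),'cheek');
R(er('side',(390,440,285,365),.0548,.058,2),'cheek side')
c=S['scene'];f=lambda u,v,h:ray(c,u,v,h)[:2].round(4)
A=[f(370+u/2.6,130+v/2.6,.068) for u,v in((55,165),(225,37),(365,130),(200,278))];print('lid corners',A,np.mean(A,0))
# button corners in crop, tip of bit
print('btn',[f(370+u/2.6,130+v/2.6,.062) for u,v in((122,92),)])
print('nose',f(150+28/2.6,265+82/2.6,.036),'cheek corners',[f(150+u/2.6,265+v/2.6,.056) for u,v in((127,83),(250,150),(225,188),(82,150))])
print('handle corners',[f(150+u/2.6,265+v/2.6,.052) for u,v in((127,100),(222,158),(205,182),(100,128))])
E
```

```text
lid 4434 [506.7 316.4] [160.3 232.1] 9.54 0.068
lid side 256 [500.4 239.5] [142.6  42.8] 51.75 0.0693
btn side 42 [409.  294.8] [27.2 28.9] 67.84 0.0602
btn 57 [405.3 299.9] [20.1 31.4] 26.93 0.0614
handle top 30 [ 499.1 -274.2] [12.7  8.9] 55.85 0.0518
handle side 301 [ 490.2 -275.1] [94.1 31.8] 33.35 0.0522
cheek 44 [ 478.3 -252.4] [27.6  7.8] 34.65 0.0559
cheek side 196 [ 256.6 -430.2] [847.5  40.4] 30.8 0.0555
lid corners [array([0.4502, 0.1922]), array([0.417 , 0.4149]), array([0.5666, 0.4406]), array([0.6042, 0.2187])] [0.5095 0.3166]
btn [array([0.4137, 0.297 ])]
nose [ 0.3884 -0.3344] cheek corners [array([ 0.442 , -0.2704]), array([ 0.5394, -0.2176]), array([ 0.5551, -0.2457]), array([ 0.4731, -0.3198])]
handle corners [array([ 0.4525, -0.2762]), array([ 0.5321, -0.2372]), array([ 0.5417, -0.2556]), array([ 0.4623, -0.3022])]
```

The crop shows the grey drill in the white dock, bit at (28,82), collet and grip clear of the dock. The case is shut, with its light grey button at (122,92). The lid fit gives 160×232 mm at z=68, as it should be: centre (0.507,0.316), yaw 9.5°, so the button is at (0.408,0.300).

Next I plan the path to the button, with the jaws along case y.

```bash
cat >> h.py <<'E'
def plan(wps,claw,start=None):
    """wps: list of (x,y,z,yawdeg,nrows); prints rows of tool-frame shifts/turns, tool kept pointing down"""
    s=robot.get_state()
    p=s['position']; R=Ro.from_rotvec(s['orientation']); zz=R.as_matrix()[:,2]
    print('t',round(s['time'],2),'p',p.round(4),'yaw',round(float(np.degrees(np.arctan2(zz[1],zz[0]))),1),'f',s['wrist_force'].round(1),'w',round(s['grip_width'],4),'j',s['joints'].round(2))
    if start is not None: p=np.array(start)
    for x,y,z,yaw,n in wps:
        a=np.radians(yaw);T=np.array([[np.sin(a),0,np.cos(a)],[-np.cos(a),0,np.sin(a)],[0,-1,0]])
        q=np.array([x,y,z]);tot=(R.inv()*Ro.from_matrix(T)).as_rotvec()
        if abs(np.degrees(tot[1]))>170: print('big turn')
        d=(q-p)/n
        for i in range(n):
            sh=R.inv().apply(d)*1000; w=np.degrees(tot/n)
            print([claw]+[round(float(v),1) for v in sh]+[round(float(v),1) for v in w])
            R=R*Ro.from_rotvec(tot/n)
        p=q;print('--')
E
python3 - <<'E'
from h import *
plan([(.408,.2998,.150,99.5,10),(.408,.2998,.075,99.5,3)],1)
E
```

```text
t 0.1 p [5.742e-01 1.000e-04 1.809e-01] yaw -0.0 f [-1.  -0.4  0.8] w 0.0938 j [-0.15  0.21  1.54 -0.    1.39 -0.15]
[1, -30.0, 3.1, -16.6, 0.0, -10.0, -0.0]
[1, -32.4, 3.1, -11.2, 0.0, -10.0, -0.0]
[1, -33.8, 3.1, -5.4, 0.0, -10.0, -0.0]
[1, -34.3, 3.1, 0.5, 0.0, -10.0, -0.0]
[1, -33.7, 3.1, 6.4, 0.0, -10.0, -0.0]
[1, -32.1, 3.1, 12.1, 0.0, -10.0, -0.0]
[1, -29.5, 3.1, 17.5, 0.0, -10.0, -0.0]
[1, -26.0, 3.1, 22.3, 0.0, -10.0, -0.0]
[1, -21.8, 3.1, 26.5, 0.0, -10.0, -0.0]
[1, -16.9, 3.1, 29.8, 0.0, -10.0, -0.0]
--
[1, 0.0, 25.0, 0.0, 0.0, 0.0, -0.0]
[1, 0.0, 25.0, 0.0, 0.0, 0.0, -0.0]
[1, 0.0, 25.0, 0.0, 0.0, 0.0, -0.0]
--
```

Call:
apply_moves:
  moves:
    - [1,-30,3,-16.5,0,-10,0]
    - [1,-32.5,3,-11,0,-10,0]
    - [1,-34,3,-5.5,0,-10,0]
    - [1,-34,3,0.5,0,-10,0]
    - [1,-34,3,6.5,0,-10,0]

```text
time: 0.72
position: [0.4907, 0.1509, 0.1663]
orientation: [-1.502, 0.543, -0.541]
wrist_force: [0.1, 0.7, 0.7]
grip_width: 0.0472
```

Call:
apply_moves:
  moves:
    - [1,-32,3,12,0,-10,0]
    - [1,-29.5,3,17.5,0,-10,0]
    - [1,-26,3,22.5,0,-10,0]
    - [1,-22,3,26.5,0,-10,0]
    - [1,-17,3,30,0,-9.5,0]

```text
time: 1.35
position: [0.4064, 0.3004, 0.1514]
orientation: [-1.567, -0.134, 0.135]
wrist_force: [0.8, 0.2, -0.3]
grip_width: 0.0009
```

Call:
apply_moves:
  moves:
    - [1,0,20,0,0,0,0]
    - [1,0,25,0,0,0,0]
    - [1,0,20,0,0,0,0]
    - [1,0,0,0,0,0,0]

```text
time: 1.85
position: [0.4053, 0.2987, 0.0848]
orientation: [-1.569, -0.127, 0.134]
wrist_force: [-0.2, -0.3, -0.2]
grip_width: 0.0004
```

```bash
python3 - <<'E'
from h import *
plan([(.408,.2998,.0565,99.5,4),(.395,.297,.16,99.5,4)],1)
c=cap('side');save('side1',cv2.resize(c['frame'][150:290,140:320],None,fx=4,fy=4))
E
```

```text
t 1.85 p [0.4053 0.2987 0.0848] yaw 99.5 f [-0.2 -0.3 -0.2] w 0.0004 j [ 0.46  0.16  1.81 -0.    1.18 -1.27]
[1, 0.7, 7.1, 0.2, 0.0, 0.0, -0.1]
[1, 0.7, 7.1, 0.2, 0.0, 0.0, -0.1]
[1, 0.7, 7.1, 0.2, 0.0, 0.0, -0.1]
[1, 0.7, 7.1, 0.2, 0.0, 0.0, -0.1]
--
[1, -3.3, -25.9, -0.2, 0.0, 0.0, -0.0]
[1, -3.3, -25.9, -0.2, 0.0, 0.0, -0.0]
[1, -3.3, -25.9, -0.2, 0.0, 0.0, -0.0]
[1, -3.3, -25.9, -0.2, 0.0, 0.0, -0.0]
--
```

View pics/side1.png

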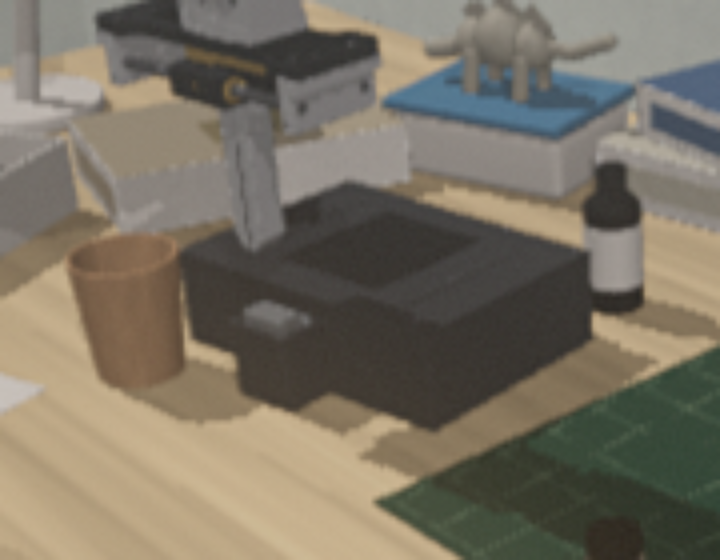

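The picture shows the closed fingertips (268,248) right above the grey button (278,318). I'll press now.

Call:
apply_moves:
  moves:
    - [1,1,12,0,0,0,0]
    - [1,1,8,0,0,0,0]
    - [1,0,5,0,0,0,0]
    - [1,0,4,0,0,0,0]
    - [1,0,0,0,0,0,0]

```text
time: 2.52
position: [0.4091, 0.2999, 0.0576]
orientation: [-1.567, -0.13, 0.131]
wrist_force: [0.3, -0.8, 1.1]
grip_width: 0.0006
```

Call:
apply_moves:
  moves:
    - [1,-4,-20,0,0,0,0]
    - [1,-8,-30,0,0,0,0]
    - [1,-10,-30,0,0,0,0]
    - [1,-10,-30,0,0,0,0]
    - [1,-10,-20,0,0,0,0]

```text
time: 3.15
position: [0.3684, 0.2935, 0.19]
orientation: [-1.566, -0.132, 0.128]
wrist_force: [0.8, 1.2, -0.2]
grip_width: 0.0003
```

Call:
apply_moves:
  moves:
    - [0.3,0,0,0,0,0,0]
    - [0.3,0,0,0,0,0,0]
    - [0.3,0,0,0,0,0,0]

```text
time: 3.52
position: [0.3675, 0.2927, 0.1866]
orientation: [-1.568, -0.128, 0.132]
wrist_force: [-0.7, 0.4, -0.3]
grip_width: 0.0273
```

```bash
python3 - <<'E'
from h import *
plan([],1)
for n in('scene','side'):
    c=cap(n);np.savez(n+'1.npz',**c)
    if n=='scene': save('scene2',cv2.resize(c['frame'][90:250,380:580],None,fx=4,fy=3.75)[:600,:800])
E
```

```text
t 3.52 p [0.3675 0.2927 0.1866] yaw 99.5 f [-0.7  0.4 -0.3] w 0.0273 j [ 0.49 -0.02  1.78 -0.    1.39 -1.25]
```

View pics/scene2.png

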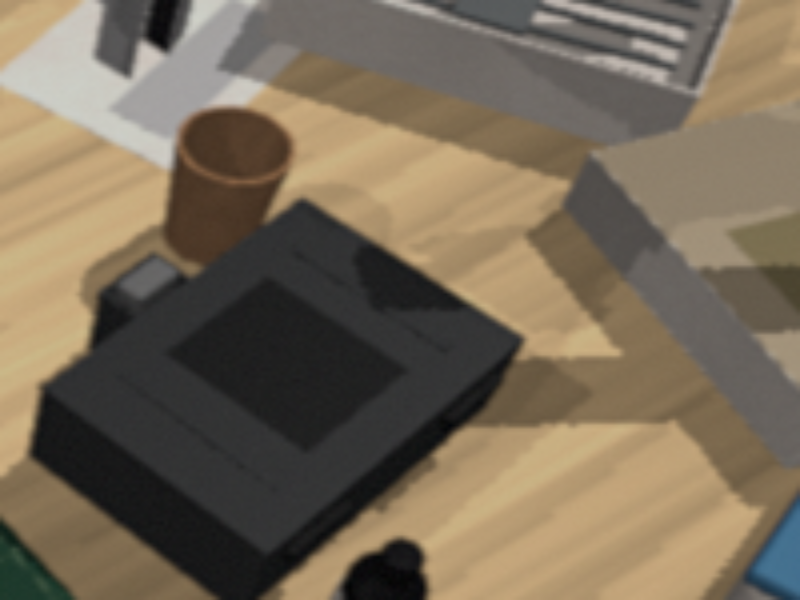

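The lid is still shut. The button got only about 1 N, so the press was too shallow. I'll check the button's position in this unobstructed view and then press deeper.

```bash
python3 - <<'E'
from h import *
c=dict(np.load('scene1.npz'));print(ray(c,417.5,164.7,.062)); P=cloud(c)
print(P[163:167,415:421].reshape(-1,3).mean(0),P[163:167,415:421,2].round(4))
plan([(.406,.2995,.08,99.5,4)],1)
E
```

```text
[0.41278633 0.29945438 0.062     ]
[0.41139066 0.30094575 0.06049354] [[0.0608 0.0624 0.059  0.0607 0.0576 0.0614]
 [0.0593 0.0614 0.0615 0.0605 0.0617 0.0597]
 [0.062  0.0614 0.0606 0.061  0.06   0.0623]
 [0.0617 0.0608 0.0605 0.0589 0.0584 0.058 ]]
t 3.62 p [0.3676 0.2927 0.1868] yaw 99.5 f [-1.2 -0.   0.9] w 0.0351 j [ 0.49 -0.02  1.78 -0.    1.39 -1.25]
[1, 9.8, 26.7, 0.1, 0.0, -0.0, -0.0]
[1, 9.8, 26.7, 0.1, 0.0, -0.0, -0.0]
[1, 9.8, 26.7, 0.1, 0.0, -0.0, -0.0]
[1, 9.8, 26.7, 0.1, 0.0, -0.0, -0.0]
--
```

Call:
apply_moves:
  moves:
    - [1,10,27,0,0,0,0]
    - [1,10,27,0,0,0,0]
    - [1,10,27,0,0,0,0]
    - [1,10,27,0,0,0,0]
    - [1,0,10,0,0,0,0]

```text
time: 4.25
position: [0.4063, 0.2989, 0.0677]
orientation: [-1.568, -0.127, 0.133]
wrist_force: [-0.0, 0.2, 0.0]
grip_width: 0.0001
```

Call:
apply_moves:
  moves:
    - [1,0,6,0,0,0,0]
    - [1,0,4,0,0,0,0]
    - [1,0,3,0,0,0,0]
    - [1,0,1,0,0,0,0]
    - [1,0,0,0,0,0,0]

```text
time: 4.88
position: [0.4076, 0.2998, 0.0563]
orientation: [-1.567, -0.131, 0.13]
wrist_force: [0.7, -0.3, -0.4]
grip_width: 0.0001
```

Call:
apply_moves:
  moves:
    - [1,0,1.5,0,0,0,0]
    - [1,0,0,0,0,0,0]

```text
time: 5.12
position: [0.4074, 0.2997, 0.0544]
orientation: [-1.567, -0.13, 0.13]
wrist_force: [0.1, -0.1, 0.6]
grip_width: 0.0005
```

Call:
apply_moves:
  moves:
    - [1,0,1.5,0,0,0,0]
    - [1,0,0,0,0,0,0]

```text
time: 5.38
position: [0.4072, 0.2996, 0.0528]
orientation: [-1.567, -0.13, 0.13]
wrist_force: [-0.5, 0.4, -0.0]
grip_width: 0.0006
```

```bash
python3 - <<'E'
from h import *
plan([],1)
a=cap('scene');b=cap('side')
o=np.hstack([cv2.resize(a['frame'][100:260,370:520],(400,427)),cv2.resize(b['frame'][170:290,150:300],(400,427),interpolation=2)])
save('p3',o)
E
```

```text
t 5.38 p [0.4072 0.2996 0.0528] yaw 99.5 f [-0.5  0.4 -0. ] w 0.0006 j [ 0.46  0.21  1.83  0.    1.1  -1.27]
```

View pics/p3.png

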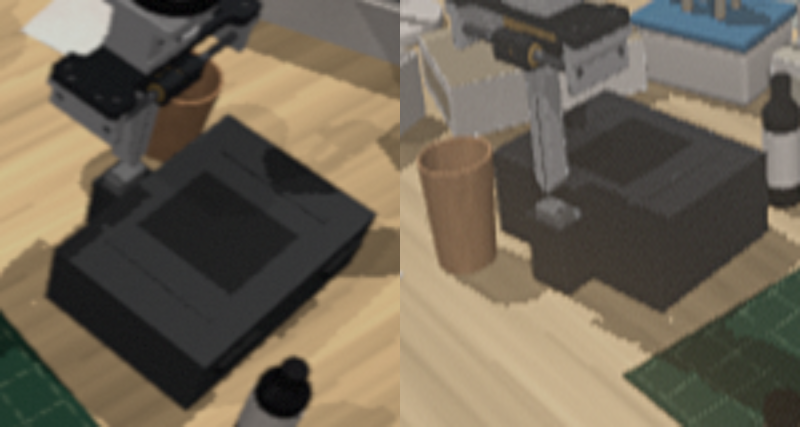

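In the picture the fingertips sit at the button's far edge, (552,190) against the button at (557,212). They seem not to be pressing it yet, so I'll measure the tip in the depth map.

```bash
python3 - <<'E'
from h import *
b=cap('side');P=cloud(b)
# crop px -> image: u=150+(x-400)/2.667, v=170+y/3.558
for v in range(208,236,1):
    print(v,[(int(round(p[0]*1000)),int(round(p[1]*1000)),int(round(p[2]*1000))) for p in P[v,203:213:2]])
K=b['intrinsics']
q=b['R']@np.array([.4072,.2996,.0528])+b['t'];print('tcp px',(K@q)[:2]/q[2])
q=b['R']@np.array([.408,.2998,.062])+b['t'];print('btn px',(K@q)[:2]/q[2])
E
```

```text
208 [(398, 296, 119), (399, 288, 121), (405, 288, 119), (410, 288, 118), (418, 292, 114)]
209 [(399, 298, 116), (401, 293, 116), (403, 287, 118), (410, 288, 115), (416, 290, 113)]
210 [(398, 297, 114), (399, 289, 116), (404, 288, 115), (410, 289, 112), (417, 292, 109)]
211 [(398, 299, 110), (397, 287, 114), (403, 287, 112), (409, 288, 110), (415, 288, 108)]
212 [(398, 299, 108), (398, 289, 110), (404, 289, 109), (409, 289, 107), (415, 289, 105)]
213 [(400, 302, 103), (399, 292, 107), (401, 285, 108), (408, 288, 105), (415, 291, 102)]
214 [(399, 302, 101), (400, 293, 103), (400, 284, 106), (408, 288, 103), (413, 288, 101)]
215 [(399, 302, 98), (398, 291, 102), (401, 286, 102), (408, 289, 99), (413, 288, 98)]
216 [(399, 303, 95), (400, 295, 97), (402, 288, 99), (409, 291, 96), (415, 291, 94)]
217 [(399, 304, 92), (398, 292, 96), (402, 289, 96), (408, 290, 94), (413, 289, 92)]
218 [(398, 303, 90), (398, 293, 93), (401, 288, 94), (408, 291, 90), (413, 290, 89)]
219 [(397, 301, 88), (399, 296, 89), (400, 287, 92), (407, 290, 88), (414, 292, 85)]
220 [(397, 303, 85), (397, 292, 88), (401, 
[... 689 characters left out ...]
1), (406, 294, 62), (411, 293, 61)]
229 [(396, 307, 58), (398, 300, 60), (402, 297, 60), (403, 289, 63), (409, 289, 60)]
230 [(394, 304, 57), (397, 300, 58), (399, 292, 60), (402, 288, 60), (404, 281, 62)]
231 [(392, 302, 56), (397, 300, 55), (399, 294, 56), (400, 286, 59), (407, 287, 56)]
232 [(391, 299, 55), (393, 294, 56), (400, 295, 53), (399, 284, 57), (407, 288, 53)]
233 [(392, 302, 51), (393, 294, 53), (394, 286, 55), (399, 284, 54), (402, 280, 55)]
234 [(391, 302, 48), (392, 293, 51), (393, 284, 53), (394, 277, 55), (398, 275, 55)]
235 [(390, 300, 46), (393, 296, 47), (395, 289, 49), (395, 278, 52), (399, 277, 51)]
tcp px [208.6138167  230.59545867]
btn px [208.40573986 227.22174659]
```

```bash
python3 - <<'E'
from h import *
c=dict(np.load('scene0.npz'));P=cloud(c)
for v in range(252,272,2): print(v,[tuple((p*1000).round().astype(int).tolist()) for p in P[v,371:384:3]])
c=dict(np.load('side0.npz'));P=cloud(c)
for v in range(176,202,3): print(v,[tuple((p*1000).round().astype(int).tolist()) for p in P[v,318:330:3]])
E
```

```text
252 [(624, -9, 243), (655, -34, 310), (655, -28, 305), (633, 1, 247), (633, 8, 241)]
254 [(625, -9, 239), (654, -33, 303), (634, -6, 249), (634, 1, 242), (633, 9, 234)]
256 [(626, -10, 236), (632, -10, 244), (634, -5, 242), (633, 3, 233), (540, 111, -1)]
258 [(627, -10, 229), (634, -10, 240), (634, -4, 234), (633, 4, 226), (544, 108, -2)]
260 [(628, -10, 224), (634, -9, 233), (633, -2, 224), (633, 5, 218), (549, 104, 1)]
262 [(628, -10, 219), (633, -8, 225), (634, -2, 219), (549, 96, 0), (553, 101, 0)]
264 [(630, -10, 215), (633, -7, 217), (549, 88, -1), (554, 92, 1), (558, 97, 2)]
266 [(547, 73, 1), (551, 78, 2), (554, 84, 1), (558, 89, 2), (560, 96, -3)]
268 [(550, 71, -2), (555, 75, 1), (557, 82, -1), (561, 87, -1), (563, 94, -4)]
270 [(554, 68, -2), (558, 73, 0), (562, 78, 0), (566, 83, 1), (569, 89, 1)]
176 [(515, 10, 241), (516, 2, 243), (515, -7, 245), (523, -8, 244)]
179 [(514, 9, 235), (515, 2, 237), (516, -7, 239), (525, -7, 236)]
182 [(516, 11, 228), (516, 2, 230), (-118, -630, 552), (524, -7, 230)]
185 [(516, 12, 221), (514, 1, 224), (514, -9, 227), (524, -8, 224)]
188 [(515, 10, 215), (514, 0, 218), (517, -6, 218), (522, -9, 218)]
191 [(801, 299, 53), (522, 9, 206), (520, -3, 210), (524, -7, 210)]
194 [(795, 293, 46), (797, 282, 48), (800, 272, 50), (799, 259, 54)]
197 [(796, 294, 36), (798, 284, 38), (798, 271, 41), (798, 258, 45)]
200 [(797, 296, 25), (794, 280, 30), (799, 272, 31), (801, 261, 33)]
```

The depth maps show the fingertips at z≈0.078 where the state reports 0.053. At the start they were at ≈0.206 against 0.181. So the real tips end about 25 mm short of the reported TCP, which the empty press confirms. From here on I take tip = reported z + 25 mm.

Call:
apply_moves:
  moves:
    - [1,1,8,0,0,0,0]
    - [1,0,6,0,0,0,0]
    - [1,0,3,0,0,0,0]
    - [1,0,2,0,0,0,0]
    - [1,0,0,0,0,0,0]

```text
time: 6.15
position: [0.4082, 0.2998, 0.0341]
orientation: [-1.567, -0.13, 0.131]
wrist_force: [-1.1, -0.6, 4.4]
grip_width: -0.0
```

Call:
apply_moves:
  moves:
    - [1,0,1.5,0,0,0,0]
    - [1,0,0,0,0,0,0]

```text
time: 6.4
position: [0.4083, 0.2998, 0.0328]
orientation: [-1.567, -0.13, 0.13]
wrist_force: [-2.5, -2.4, 5.9]
grip_width: 0.0005
```

The button is pressed (5.9 N), and from the spring force the tip offset comes to about 23.5 mm. Now I retreat.

Call:
apply_moves:
  moves:
    - [1,-4,-15,0,0,0,0]
    - [1,-10,-30,0,0,0,0]
    - [1,-10,-30,0,0,0,0]
    - [1,-10,-40,0,0,0,0]
    - [0.5,-5,-40,0,0,0,0]

```text
time: 7.02
position: [0.3689, 0.2932, 0.1888]
orientation: [-1.567, -0.13, 0.131]
wrist_force: [0.9, -0.1, -0.6]
grip_width: 0.0075
```

Call:
apply_moves:
  moves:
    - [0.5,0,0,0,0,0,0]
    - [0.5,0,0,0,0,0,0]
    - [0.5,0,0,0,0,0,0]
    - [0.5,0,0,0,0,0,0]

```text
time: 7.52
position: [0.3691, 0.2929, 0.186]
orientation: [-1.568, -0.128, 0.132]
wrist_force: [-0.2, -0.4, -0.3]
grip_width: 0.0459
```

```bash
python3 - <<'E'
from h import *
plan([],1)
a=cap('scene');b=cap('side');np.savez('scene2.npz',**a);np.savez('side2.npz',**b)
o=np.hstack([cv2.resize(a['frame'][70:260,370:560],(400,400)),cv2.resize(b['frame'][110:290,140:320],(400,400),interpolation=2)])
save('p4',o)
E
```

```text
t 7.53 p [0.3691 0.2929 0.186 ] yaw 99.5 f [-0.2 -0.4 -0.3] w 0.0459 j [ 0.49 -0.02  1.78  0.    1.38 -1.25]
```

View pics/p4.png

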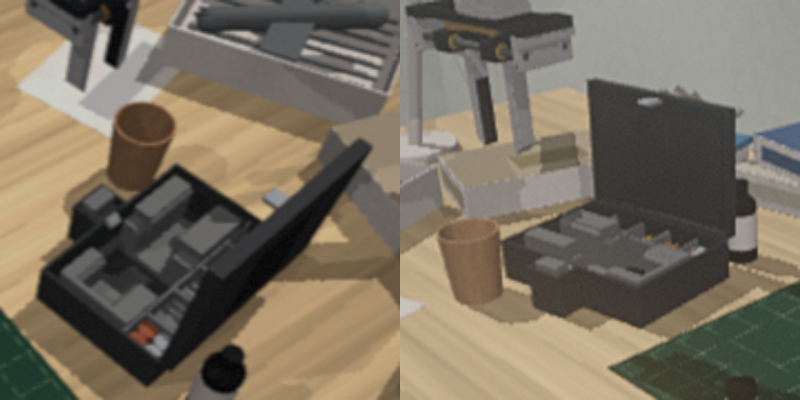

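The lid stands open. The bed lies in the front half of the case, with the high nose cheeks at +y. Next I measure the cheeks in case coordinates.

```bash
cat >> h.py <<'E'
YC=np.radians(9.54);CC=np.array([.5067,.3164])
RC=np.array([[np.cos(YC),np.sin(YC)],[-np.sin(YC),np.cos(YC)]])
def tocase(p): return np.c_[(p[...,:2].reshape(-1,2)-CC)@RC.T,p[...,2].ravel()]
def fromcase(x,y): return CC+RC.T@[x,y]
E
python3 - <<'E'
from h import *
G=np.full((36,30),np.nan)
A=np.vstack([tocase(cloud(dict(np.load(f)))) for f in('scene2.npz','side2.npz')])
A=A[(abs(A[:,0])<.085)&(abs(A[:,1])<.12)&(A[:,2]<.07)&(A[:,2]>0)]
print('cols x -80..+60 step 5; rows y')
for y in range(115,-120,-6):
    r=[]
    for x in range(-80,45,5):
        m=(abs(A[:,0]*1e3-x)<2.5)&(abs(A[:,1]*1e3-y)<3)
        r.append('%3d'%round(np.median(A[m,2])*1e3) if m.sum()>2 else '  .')
    print('%5d'%y,' '.join(r))
E
```

```text
cols x -80..+60 step 5; rows y
  115  26  50  47  50  48  45  45  32  36  21  36  41  40  46  47  49  46  44  43  51  38  48  44  45   .
  109  30  45  50  48  47  48  42  26  29  32  15  29  40  43  42  48  44  47  43  46  47  46  38  44   .
  103  27  42   .   .   .   .   .   .   .   2   .   .   .   .   .   .   .   .   .   .   .   .  38   .   .
   97  31  49   .   .   .   .   .   .   .   .   5   .   .   .   .   .   .   .   .   .   .   .  40   .   .
   91  31  43   .  54  59   .   .   .  36   .   .   .   .   .  52  55   .  62   .  62  61   .  33   .   .
   85  34  45   .  59  61  62  63  61  52  20  11  11   .   .  50  58  62  61  62  61   .  61  44   .   .
   79  31  41   .  54  61  62  61  60  44  12  11  10   .   .   .  54  63  60  62  61  62  61  44   .   .
   73  44  44   .  54  62   .  61  63  39  12  11   8   .   .  53  53  62  61  62  62  62  62  44   .   .
   67  48  47   .  56  61  61  62  60  42  12  11  10   .   .  54  59  62  61  61  62  61  63  41  34   .
   61  41  44   .  58  63  61  62  62  36  13  11  11   .   .  50  52  61  61  62  61  61  61  42   .   .
   55  50
[... 2470 characters left out ...]
   .   .   .   .   .   .   .  45  48  50  49  49  48  35  33  32
  -89  33  35   .  48  48  49  48  47   .   .   .   .   .   .   .   .   .  49  50  50  50  48  43   .  33
  -95  32  37   .  48  49  48  47  48  47  47  48  48  47  47  49  48  48  49  48  49  48  48  38  32  33
 -101  27  43   .   .  44  43  42  47  43  42  45  42  42  44  44  42  42  45  41  42  43  44  42   .   .
 -107  29  51  46   .  46   .  16  40  49  24  31  40  22  18  26  29  45   .  29  39  10  31  43  10  36
 -113  29  29  26  28  27  29  30  26  29  33  25  28  31  28  29  28  28  28  29  31  29  27  30  30  29
 -119   .   2   .   6   .   1   4   .   2   1   .   2   .   2   0   .   4  39   .   6   1   .   1   .   7
```

Bed block spans case x −67…+27, pocket y −50…+4, rear cheeks to −94, nose cheeks 19…89: bed_mid is at case (−0.020,−0.0235), matching the description. On to the dock.

```bash
python3 - <<'E'
from h import *
print(fromcase(-.020,-.0235))
plan([(.44,-.306,.15,-58,15)],.5)
E
```

```text
[0.4908714  0.28991028]
t 7.62 p [0.3695 0.2931 0.1865] yaw 99.5 f [-0.2 -0.1 -0.5] w 0.0474 j [ 0.49 -0.02  1.78  0.    1.38 -1.25]
[0.5, -1.9, 2.5, -40.2, 0.0, 10.5, 0.0]
[0.5, 5.4, 2.5, -39.9, 0.0, 10.5, 0.0]
[0.5, 12.6, 2.4, -38.2, 0.0, 10.5, 0.0]
[0.5, 19.3, 2.4, -35.3, 0.0, 10.5, 0.0]
[0.5, 25.4, 2.4, -31.2, 0.0, 10.5, 0.0]
[0.5, 30.7, 2.4, -26.0, 0.0, 10.5, 0.0]
[0.5, 34.9, 2.4, -20.0, 0.0, 10.5, 0.0]
[0.5, 38.0, 2.4, -13.3, 0.0, 10.5, 0.0]
[0.5, 39.7, 2.4, -6.1, 0.0, 10.5, 0.0]
[0.5, 40.2, 2.4, 1.2, 0.0, 10.5, 0.0]
[0.5, 39.3, 2.4, 8.5, 0.0, 10.5, 0.0]
[0.5, 37.1, 2.4, 15.5, 0.0, 10.5, 0.0]
[0.5, 33.6, 2.4, 22.0, 0.0, 10.5, 0.0]
[0.5, 29.1, 2.4, 27.8, 0.0, 10.5, 0.0]
[0.5, 23.5, 2.4, 32.6, 0.0, 10.5, 0.0]
--
```

Call:
apply_moves:
  moves:
    - [0.5,-2,2.5,-40,0,10.5,0]
    - [0.5,5.5,2.5,-40,0,10.5,0]
    - [0.5,12.5,2.5,-38,0,10.5,0]
    - [0.5,19.5,2.5,-35.5,0,10.5,0]
    - [0.5,25.5,2.5,-31,0,10.5,0]

```text
time: 8.25
position: [0.3936, 0.0925, 0.1747]
orientation: [-1.489, 0.592, -0.591]
wrist_force: [-0.3, -0.2, -1.3]
grip_width: 0.0466
```

Call:
apply_moves:
  moves:
    - [0.5,30.5,2.5,-26,0,10.5,0]
    - [0.5,35,2.5,-20,0,10.5,0]
    - [0.5,38,2.5,-13.5,0,10.5,0]
    - [0.5,39.5,2.5,-6,0,10.5,0]
    - [0.5,40,2.5,1,0,10.5,0]

```text
time: 8.88
position: [0.4167, -0.107, 0.1622]
orientation: [-1.159, 1.284, -1.284]
wrist_force: [-0.5, -0.3, -0.0]
grip_width: 0.0469
```

Call:
apply_moves:
  moves:
    - [0.5,39.5,2.5,8.5,0,10.5,0]
    - [0.5,37,2.5,15.5,0,10.5,0]
    - [0.5,33.5,2.5,22,0,10.5,0]
    - [0.5,29,2.5,28,0,10.5,0]
    - [0.5,23.5,2.5,32.5,0,10.5,0]

```text
time: 9.5
position: [0.4403, -0.3065, 0.1494]
orientation: [-0.541, 1.91, -1.909]
wrist_force: [0.6, -0.7, -0.4]
grip_width: 0.0468
```

Call:
apply_moves:
  moves:
    - [0.5,0,0,0,0,0,0]
    - [0.5,0,0,0,0,0,0]

```text
time: 9.75
position: [0.44, -0.3045, 0.1493]
orientation: [-0.548, 1.907, -1.903]
wrist_force: [-0.6, -0.4, 0.3]
grip_width: 0.047
```

```bash
python3 - <<'E'
from h import *
plan([],1)
w=cap('wrist');np.savez('w0.npz',**w);save('w0',w['frame']);print(w['T_tool_cam'].round(4).tolist())
P=cloud(w)
for n,(z0,z1) in dict(table=(-.06,.01),).items():
    m=(w['z_map']>0); print(np.percentile(P[m][:,2],[1,10,25,50,75,90]).round(4))
E
```

```text
t 9.75 p [ 0.44   -0.3045  0.1493] yaw -57.9 f [-0.6 -0.4  0.3] w 0.047 j [-0.77  0.15  1.67  0.    1.32  0.24]
[[0.0004, 0.9688, 0.2478, -0.072], [0.0001, -0.2478, 0.9688, -0.2026], [1.0, -0.0004, -0.0002, 0.0003], [0.0, 0.0, 0.0, 1.0]]
[-1.700e-03 -8.000e-04 -2.000e-04  6.000e-04  5.620e-02  2.905e-01]
```

View pics/w0.png

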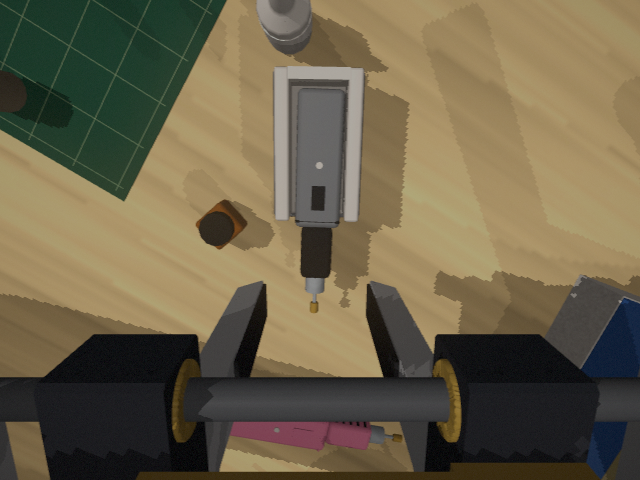

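The wrist view shows the docked grey drill: handle (320,155), front grip (316,252), bit tip (314,310). The glue bottle is at (285,25), the square jar at (218,226), and the pink look-alike at (280,430) lies out of the way.

```bash
python3 - <<'E'
from h import *
w=dict(np.load('w0.npz'));P=cloud(w);f=w['frame'].astype(int)
print('tip',ray(w,314,310,.036),'grip c',ray(w,316,252,.048))
g=f.max(2)
# black front grip mask
m=np.zeros(g.shape,np.uint8);m[222:285,295:340]=(g[222:285,295:340]<60)
p=P[(m>0)&(P[...,2]>.035)&(P[...,2]<.055)];r=cv2.minAreaRect((p[:,:2]*1000).astype(np.float32));print('grip',r,p[:,2].mean())
def rect(u0,u1,v0,v1,z0,z1):
    m=np.zeros(g.shape,np.uint8);m[v0:v1,u0:u1]=((P[v0:v1,u0:u1,2]>z0)&(P[v0:v1,u0:u1,2]<z1))
    m=cv2.morphologyEx(m,cv2.MORPH_OPEN,np.ones((5,5)));p=P[m>0];r=cv2.minAreaRect((p[:,:2]*1000).astype(np.float32));print(len(p),r,p[:,2].mean())
rect(290,352,80,225,.050,.0535)
rect(265,370,60,230,.0548,.0575)
E
```

```text
tip [ 0.38490936 -0.33691377  0.036     ] grip c [ 0.43134516 -0.30987471  0.048     ]
grip ((433.5799560546875, -310.20758056640625), (47.40464401245117, 27.271305084228516), 28.152040481567383) 0.047492316658352095
5036 ((492.436767578125, -274.65380859375), (96.11153411865234, 31.782859802246094), 30.33489990234375) 0.05179889791584883
2113 ((499.6248779296875, -268.6839904785156), (105.64462280273438, 60.24102783203125), 31.053251266479492) 0.05595399349409955
```

```bash
python3 - <<'E'
from h import *
plan([(.434,-.309,.08,-59.5,3),(.434,-.309,0,-59.5,4)],.5)
E
```

```text
t 9.8 p [ 0.4401 -0.3042  0.1495] yaw -57.9 f [-0.6  0.3 -0.1] w 0.047 j [-0.77  0.15  1.67  0.    1.32  0.24]
[0.5, 2.6, 23.2, 0.3, 0.0, 0.5, 0.0]
[0.5, 2.6, 23.2, 0.3, 0.0, 0.5, 0.0]
[0.5, 2.6, 23.2, 0.3, 0.0, 0.5, 0.0]
--
[0.5, 0.0, 20.0, -0.0, -0.0, 0.0, 0.0]
[0.5, 0.0, 20.0, -0.0, -0.0, 0.0, 0.0]
[0.5, 0.0, 20.0, -0.0, -0.0, 0.0, 0.0]
[0.5, 0.0, 20.0, -0.0, -0.0, 0.0, 0.0]
--
```

Call:
apply_moves:
  moves:
    - [0.5,2.6,23,0.3,0,0.5,0]
    - [0.5,2.6,23,0.3,0,0.5,0]
    - [0.5,2.6,23,0.3,0,0.6,0]
    - [0.5,0,20,0,0,0,0]
    - [0.5,0,20,0,0,0,0]

```text
time: 10.42
position: [0.4343, -0.3086, 0.0406]
orientation: [-0.524, 1.921, -1.921]
wrist_force: [0.1, -0.2, 0.9]
grip_width: 0.0469
```

Call:
apply_moves:
  moves:
    - [0.5,0,20,0,0,0,0]
    - [0.5,0,12,0,0,0,0]
    - [0.5,0,7,0,0,0,0]
    - [0.5,0,0,0,0,0,0]

```text
time: 10.92
position: [0.4342, -0.3097, 0.0019]
orientation: [-0.523, 1.923, -1.922]
wrist_force: [-0.1, -0.3, 0.2]
grip_width: 0.047
```

Call:
apply_moves:
  moves:
    - [1,0,0,0,0,0,0]
    - [1,0,0,0,0,0,0]
    - [1,0,0,0,0,0,0]
    - [1,0,0,0,0,0,0]
    - [1,0,0,0,0,0,0]

```text
time: 11.55
position: [0.4344, -0.3103, 0.0024]
orientation: [-0.522, 1.922, -1.923]
wrist_force: [-0.9, -0.1, 3.3]
grip_width: 0.0239
```

Gripped at 23.9 mm, the grip's width. I lift straight up.

Call:
apply_moves:
  moves:
    - [1,0,-4,0,0,0,0]
    - [1,0,-8,0,0,0,0]
    - [1,0,-10,0,0,0,0]
    - [1,0,-10,0,0,0,0]
    - [1,0,-10,0,0,0,0]

```text
time: 12.18
position: [0.4344, -0.3102, 0.0449]
orientation: [-0.522, 1.922, -1.923]
wrist_force: [-0.6, 0.4, -1.5]
grip_width: 0.0237
```

Call:
apply_moves:
  moves:
    - [1,0,-12,0,0,0,0]
    - [1,0,-12,0,0,0,0]
    - [1,0,-12,0,0,0,0]
    - [1,0,-12,0,0,0,0]
    - [1,0,-6,0,0,0,0]

```text
time: 12.8
position: [0.4346, -0.3105, 0.0991]
orientation: [-0.522, 1.921, -1.924]
wrist_force: [0.6, 0.9, -2.0]
grip_width: 0.0238
```

```bash
python3 - <<'E'
from h import *
c=cap('side');np.savez('side3.npz',**c)
plan([(.4605,-.1395,.1,-59.5,8)],1)
o=cv2.resize(c['frame'][230:380,330:490],(640,600));save('p5',o)
E
```

```text
t 12.85 p [ 0.4349 -0.3107  0.0995] yaw -59.6 f [ 0.9 -0.7 -1.3] w 0.0239 j [-0.78  0.2   1.73  0.    1.21  0.26]
[1, -13.6, -0.1, -16.8, -0.0, -0.0, -0.0]
[1, -13.6, -0.1, -16.8, -0.0, -0.0, -0.0]
[1, -13.6, -0.1, -16.8, -0.0, -0.0, -0.0]
[1, -13.6, -0.1, -16.8, -0.0, -0.0, -0.0]
[1, -13.6, -0.1, -16.8, -0.0, -0.0, -0.0]
[1, -13.6, -0.1, -16.8, -0.0, -0.0, -0.0]
[1, -13.6, -0.1, -16.8, -0.0, -0.0, -0.0]
[1, -13.6, -0.1, -16.8, -0.0, -0.0, -0.0]
--
```

View pics/p5.png

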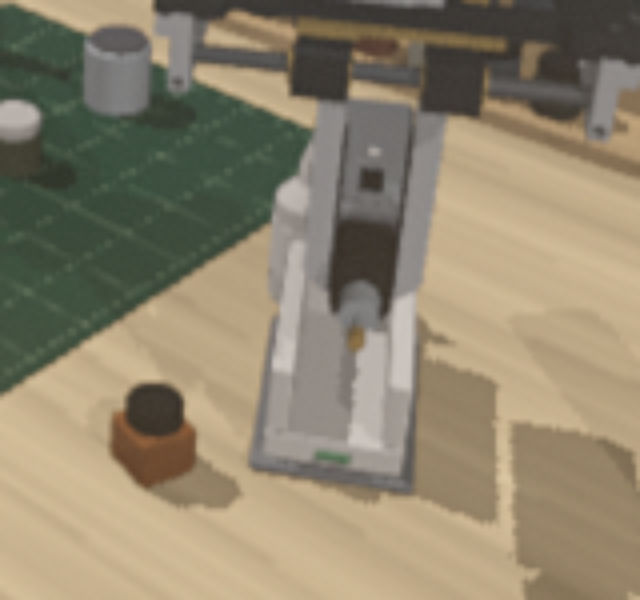

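The drill hangs level, free of the dock. The 98 mm glue bottle stands near the path, so I lift further before moving across.

Call:
apply_moves:
  moves:
    - [1,0,-12,0,0,0,0]
    - [1,0,-14,0,0,0,0]
    - [1,0,-10,0,0,0,0]
    - [1,-7,0,-8,0,0,0]
    - [1,-13,0,-16,0,0,0]

```text
time: 13.48
position: [0.4392, -0.2783, 0.1337]
orientation: [-0.521, 1.924, -1.923]
wrist_force: [-0.1, 0.7, -1.9]
grip_width: 0.0239
```

Call:
apply_moves:
  moves:
    - [1,-14,0,-17,0,0,0]
    - [1,-14,0,-17,0,0,0]
    - [1,-14,0,-17,0,0,0]
    - [1,-14,0,-17,0,0,0]
    - [1,-14,0,-17,0,0,0]

```text
time: 14.1
position: [0.4563, -0.1679, 0.1334]
orientation: [-0.524, 1.923, -1.921]
wrist_force: [-0.0, -0.2, -1.7]
grip_width: 0.0239
```

Call:
apply_moves:
  moves:
    - [1,-12,0,-16,0,0,0]
    - [1,-6,0,-8,0,0,0]
    - [1,0,0,0,0,0,0]

```text
time: 14.48
position: [0.4598, -0.1395, 0.1337]
orientation: [-0.525, 1.922, -1.921]
wrist_force: [0.5, -0.1, -1.4]
grip_width: 0.0236
```

```bash
python3 - <<'E'
from h import *
c=cap('side');np.savez('side4.npz',**c);P=cloud(c);s=robot.get_state()
plan([],1)
# drill points: in drill frame (axis 30.5deg) relative to tcp
a=np.radians(30.5);ax=-np.array([np.cos(a),np.sin(a)]);pe=np.array([-ax[1],ax[0]])
d=P[...,:2]-s['position'][:2];l=d@ax;q=d@pe;z=P[...,2]
for lo in range(-120,60,12):
    m=(l*1e3>lo)&(l*1e3<lo+12)&(abs(q)<.022)&(z>.05)&(z<.26)
    if m.sum()>5: print(lo+53,m.sum(),np.percentile(z[m],[3,15,50,85,97]).round(3),q[m].mean().round(3))
E
```

```text
t 14.53 p [ 0.4599 -0.1403  0.1338] yaw -59.5 f [ 0.8 -0.1 -1.5] w 0.0238 j [-0.48  0.05  1.82 -0.    1.27  0.56]
-67 17 [0.167 0.174 0.182 0.184 0.184] 0.002
-55 25 [0.16  0.169 0.183 0.183 0.184] -0.001
-43 26 [0.16  0.17  0.183 0.184 0.184] -0.003
-31 28 [0.159 0.167 0.183 0.184 0.185] -0.001
-19 24 [0.172 0.183 0.184 0.184 0.184] -0.008
-7 20 [0.183 0.183 0.184 0.184 0.185] -0.009
5 29 [0.182 0.183 0.184 0.185 0.186] -0.009
17 28 [0.182 0.183 0.184 0.185 0.185] -0.007
29 56 [0.177 0.179 0.181 0.183 0.184] -0.006
41 84 [0.175 0.179 0.186 0.23  0.248] -0.003
53 533 [0.164 0.177 0.204 0.236 0.248] 0.002
65 101 [0.16  0.166 0.177 0.18  0.181] 0.0
77 44 [0.162 0.17  0.174 0.177 0.26 ] -0.001
89 39 [0.162 0.165 0.169 0.173 0.175] -0.001
101 18 [0.166 0.167 0.17  0.171 0.171] -0.001
```

The drill is level, with its top at z=0.184 and underside at 0.152. I lower it onto the free patch of table and mat.

Call:
apply_moves:
  moves:
    - [1,0,15,0,0,0,0]
    - [1,0,28,0,0,0,0]
    - [1,0,30,0,0,0,0]
    - [1,0,30,0,0,0,0]
    - [1,0,25,0,0,0,0]

```text
time: 15.15
position: [0.4589, -0.1409, 0.0037]
orientation: [-0.523, 1.925, -1.923]
wrist_force: [-0.1, -0.6, -1.8]
grip_width: 0.0234
```

Call:
apply_moves:
  moves:
    - [1,0,10,0,0,0,0]
    - [1,0,5,0,0,0,0]
    - [1,0,3,0,0,0,0]
    - [1,0,2,0,0,0,0]
    - [1,0,1,0,0,0,0]

```text
time: 15.78
position: [0.4606, -0.1409, -0.0146]
orientation: [-0.521, 1.921, -1.923]
wrist_force: [0.0, -1.0, -2.2]
grip_width: 0.0237
```

Call:
apply_moves:
  moves:
    - [1,0,1.5,0,0,0,0]
    - [1,0,0,0,0,0,0]
    - [1,0,0,0,0,0,0]

```text
time: 16.15
position: [0.4601, -0.1407, -0.0165]
orientation: [-0.522, 1.922, -1.923]
wrist_force: [-0.8, -0.8, -2.4]
grip_width: 0.0239
```

Call:
apply_moves:
  moves:
    - [1,0,1,0,0,0,0]
    - [1,0,0.7,0,0,0,0]
    - [1,0,0,0,0,0,0]
    - [1,0,0,0,0,0,0]

```text
time: 16.65
position: [0.4602, -0.1408, -0.0176]
orientation: [-0.522, 1.922, -1.923]
wrist_force: [-2.6, 0.6, 6.9]
grip_width: 0.024
```

Contact (+9 N change). I release, rise and turn half round over the handle.

Call:
apply_moves:
  moves:
    - [0.9,0,0,0,0,0,0]
    - [0.5,0,0,0,0,0,0]
    - [0.5,0,0,0,0,0,0]
    - [0.5,0,0,0,0,0,0]

```text
time: 17.15
position: [0.4601, -0.1407, -0.0184]
orientation: [-0.522, 1.923, -1.923]
wrist_force: [0.1, 0.2, 0.2]
grip_width: 0.0462
```

Call:
apply_moves:
  moves:
    - [0.5,0,-30,0,0,0,0]
    - [0.5,0,-40,0,0,0,0]
    - [0.5,0,-40,0,0,0,0]
    - [0.4,0,-40,0,0,-10.5,0]
    - [0.4,0,0,0,0,-10.5,0]

```text
time: 17.77
position: [0.4631, -0.1422, 0.1358]
orientation: [-0.81, 1.674, -1.687]
wrist_force: [-0.1, -0.8, -0.7]
grip_width: 0.0563
```

```bash
python3 - <<'E'
from h import *
plan([(.515,-.105,.13,120.5,15)],.4)
E
```

```text
t 17.77 p [ 0.4631 -0.1422  0.1358] yaw -38.3 f [-0.1 -0.8 -0.7] w 0.0563 j [-0.48  0.05  1.82  0.    1.27  0.19]
[0.4, -4.1, 0.4, 1.2, -0.0, -10.6, 0.0]
[0.4, -3.8, 0.4, 1.9, -0.0, -10.6, 0.0]
[0.4, -3.4, 0.4, 2.6, -0.0, -10.6, 0.0]
[0.4, -2.9, 0.4, 3.2, -0.0, -10.6, 0.0]
[0.4, -2.2, 0.4, 3.6, -0.0, -10.6, 0.0]
[0.4, -1.5, 0.4, 4.0, -0.0, -10.6, 0.0]
[0.4, -0.8, 0.4, 4.2, -0.0, -10.6, 0.0]
[0.4, 0.0, 0.4, 4.3, -0.0, -10.6, 0.0]
[0.4, 0.8, 0.4, 4.2, -0.0, -10.6, 0.0]
[0.4, 1.5, 0.4, 4.0, -0.0, -10.6, 0.0]
[0.4, 2.3, 0.4, 3.6, -0.0, -10.6, 0.0]
[0.4, 2.9, 0.4, 3.1, -0.0, -10.6, 0.0]
[0.4, 3.4, 0.4, 2.6, -0.0, -10.6, 0.0]
[0.4, 3.8, 0.4, 1.9, -0.0, -10.6, 0.0]
[0.4, 4.1, 0.4, 1.2, -0.0, -10.6, 0.0]
--
```

Call:
apply_moves:
  moves:
    - [0.4,-4,0,1,0,-10.6,0]
    - [0.4,-4,0,2,0,-10.6,0]
    - [0.4,-3.5,0,2.5,0,-10.6,0]
    - [0.4,-3,0,3,0,-10.6,0]
    - [0.4,-2,0,3.5,0,-10.6,0]

```text
time: 18.4
position: [0.4771, -0.128, 0.1315]
orientation: [-1.32, 1.018, -1.017]
wrist_force: [-1.1, -0.1, 0.1]
grip_width: 0.0564
```

Call:
apply_moves:
  moves:
    - [0.4,-1.5,0,4,0,-10.6,0]
    - [0.4,-1,0,4,0,-10.6,0]
    - [0.4,0,0,4.5,0,-10.6,0]
    - [0.4,1,0,4,0,-10.6,0]
    - [0.4,1.5,0,4,0,-10.6,0]

```text
time: 19.02
position: [0.4944, -0.1156, 0.1315]
orientation: [-1.549, 0.305, -0.304]
wrist_force: [-0.3, -0.6, 0.4]
grip_width: 0.0563
```

Call:
apply_moves:
  moves:
    - [0.4,2,0,3.5,0,-10.6,0]
    - [0.4,3,0,3,0,-10.6,0]
    - [0.4,3.5,0,2.5,0,-10.6,0]
    - [0.4,4,0,2,0,-10.6,0]
    - [0.4,4,0,1,0,-10.6,0]

```text
time: 19.65
position: [0.5118, -0.1035, 0.1315]
orientation: [-1.529, -0.42, 0.421]
wrist_force: [-0.4, -0.3, -0.3]
grip_width: 0.0562
```

Call:
apply_moves:
  moves:
    - [0.4,0,0,0,0,0,0]
    - [0.4,0,0,0,0,0,0]

```text
time: 19.9
position: [0.5115, -0.1037, 0.1316]
orientation: [-1.531, -0.413, 0.414]
wrist_force: [0.7, -1.2, 0.2]
grip_width: 0.0563
```

```bash
python3 - <<'E'
from h import *
plan([],1)
w=cap('wrist');np.savez('w1.npz',**w);save('w1',w['frame'])
P=cloud(w);z=P[...,2]
m=((z>.029)&(z<.0345)&(w['z_map']>.12)).astype(np.uint8);m=cv2.morphologyEx(m,cv2.MORPH_OPEN,np.ones((5,5)))
n,l,st,ce=cv2.connectedComponentsWithStats(m)
for i in range(1,n):
    if st[i,4]>800:
        p=P[l==i];r=cv2.minAreaRect((p[:,:2]*1000).astype(np.float32));print(ce[i],st[i,4],r,p[:,2].mean())
E
```

```text
t 19.9 p [ 0.5115 -0.1037  0.1316] yaw 120.3 f [ 0.7 -1.2  0.2] w 0.0563 j [-0.37  0.14  1.73 -0.    1.27 -2.46]
[310.18337218 241.07148407] 5148 ((517.8384399414062, -105.50932312011719), (98.57000732421875, 32.83955383300781), 31.462989807128906) 0.03177971009736243
```

View pics/w1.png

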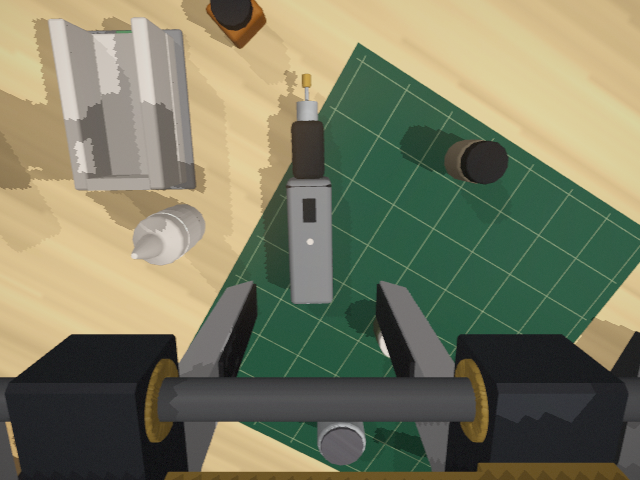

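The wrist view shows the drill lying upright on the mat edge, nose up in the picture (307,80), dot on its handle at (310,241), jars undisturbed. Handle fit is 98.6×32.8 mm, as expected, so drill_mid is at (0.505,−0.113), axis 31°.

```bash
python3 - <<'E'
from h import *
plan([(.505,-.113,.04,121,4),(.505,-.113,-.017,121,4)],.4)
E
```

```text
t 19.95 p [ 0.5116 -0.1037  0.1316] yaw 120.3 f [-0.2  0.2 -0.7] w 0.0562 j [-0.37  0.14  1.73 -0.    1.27 -2.47]
[0.4, -2.6, 22.9, -1.2, -0.0, -0.2, -0.0]
[0.4, -2.6, 22.9, -1.2, -0.0, -0.2, -0.0]
[0.4, -2.6, 22.9, -1.2, -0.0, -0.2, -0.0]
[0.4, -2.6, 22.9, -1.2, -0.0, -0.2, -0.0]
--
[0.4, 0.0, 14.3, -0.0, -0.0, -0.0, -0.0]
[0.4, 0.0, 14.3, -0.0, -0.0, -0.0, -0.0]
[0.4, 0.0, 14.3, -0.0, -0.0, -0.0, -0.0]
[0.4, 0.0, 14.3, -0.0, -0.0, -0.0, -0.0]
--
```

Call:
apply_moves:
  moves:
    - [0.4,-2.6,23,-1.2,0,-0.7,0]
    - [0.4,-2.6,23,-1.2,0,0,0]
    - [0.4,-2.6,23,-1.2,0,0,0]
    - [0.4,-2.6,23,-1.2,0,0,0]
    - [0.4,0,18,0,0,0,0]

```text
time: 20.58
position: [0.5047, -0.1132, 0.0207]
orientation: [-1.528, -0.423, 0.424]
wrist_force: [-0.1, -0.6, -0.8]
grip_width: 0.0564
```

Call:
apply_moves:
  moves:
    - [0.4,0,18,0,0,0,0]
    - [0.4,0,12,0,0,0,0]
    - [0.4,0,8,0,0,0,0]
    - [0.4,0,0,0,0,0,0]

```text
time: 21.08
position: [0.505, -0.113, -0.0167]
orientation: [-1.528, -0.425, 0.426]
wrist_force: [-1.3, -0.8, 0.6]
grip_width: 0.0564
```

Call:
apply_moves:
  moves:
    - [1,0,0,0,0,0,0]
    - [1,0,0,0,0,0,0]
    - [1,0,0,0,0,0,0]
    - [1,0,0,0,0,0,0]

```text
time: 21.58
position: [0.5058, -0.1133, -0.0157]
orientation: [-1.529, -0.426, 0.425]
wrist_force: [0.7, 0.8, 1.9]
grip_width: 0.0339
```

Call:
apply_moves:
  moves:
    - [1,0,-5,0,0,0,0]
    - [1,0,-15,0,0,0,0]
    - [1,0,-30,0,0,0,0]
    - [1,0,-40,0,0,0,0]
    - [1,0,-40,0,0,0,0]

```text
time: 22.2
position: [0.5051, -0.1131, 0.1156]
orientation: [-1.529, -0.425, 0.425]
wrist_force: [0.8, -0.2, -1.8]
grip_width: 0.0339
```

```bash
python3 - <<'E'
from h import *
plan([(.491,.2899,.15,9.5,13)],1)
E
```

```text
t 22.2 p [ 0.5051 -0.1131  0.1156] yaw 121.1 f [ 0.8 -0.2 -1.8] w 0.0339 j [-0.39  0.15  1.75 -0.    1.24 -2.5 ]
[1, 15.1, -2.7, 27.1, 0.0, 8.6, 0.0]
[1, 10.9, -2.7, 29.0, 0.0, 8.6, 0.0]
[1, 6.4, -2.7, 30.3, 0.0, 8.6, 0.0]
[1, 1.8, -2.7, 31.0, 0.0, 8.6, 0.0]
[1, -2.8, -2.7, 30.9, 0.0, 8.6, 0.0]
[1, -7.4, -2.7, 30.1, 0.0, 8.6, 0.0]
[1, -11.8, -2.7, 28.7, 0.0, 8.6, 0.0]
[1, -16.0, -2.7, 26.6, 0.0, 8.6, 0.0]
[1, -19.8, -2.7, 23.9, 0.0, 8.6, 0.0]
[1, -23.1, -2.6, 20.7, 0.0, 8.6, 0.0]
[1, -25.9, -2.6, 17.0, 0.0, 8.6, 0.0]
[1, -28.2, -2.6, 12.9, 0.0, 8.6, 0.0]
[1, -29.8, -2.6, 8.6, 0.0, 8.6, 0.0]
--
```

Gripped at 33.9 mm. I carry it over the bed, turning the nose to case +y.

Call:
apply_moves:
  moves:
    - [1,15,-3,27,0,8.6,0]
    - [1,11,-3,29,0,8.6,0]
    - [1,6.5,-3,30,0,8.6,0]
    - [1,2,-3,31,0,8.6,0]
    - [1,-3,-3,31,0,8.6,0]

```text
time: 22.82
position: [0.5002, 0.0426, 0.1297]
orientation: [-1.564, 0.166, -0.168]
wrist_force: [-0.1, -0.1, -0.9]
grip_width: 0.0338
```

Call:
apply_moves:
  moves:
    - [1,-7.5,-3,30,0,8.6,0]
    - [1,-12,-3,28.5,0,8.6,0]
    - [1,-16,-3,26.5,0,8.6,0]
    - [1,-20,-3,24,0,8.6,0]
    - [1,-23,-3,20.5,0,8.6,0]

```text
time: 23.45
position: [0.4943, 0.1973, 0.1447]
orientation: [-1.437, 0.751, -0.751]
wrist_force: [-0.3, 0.7, -1.5]
grip_width: 0.0337
```

Call:
apply_moves:
  moves:
    - [1,-26,-3,17,0,8.6,0]
    - [1,-28,-3,13,0,8.6,0]
    - [1,-30,-3,8.5,0,8.4,0]
    - [1,0,0,0,0,0,0]
    - [1,0,0,0,0,0,0]

```text
time: 24.08
position: [0.4913, 0.2889, 0.153]
orientation: [-1.284, 1.085, -1.086]
wrist_force: [-0.2, -0.4, -1.1]
grip_width: 0.0339
```

```bash
python3 - <<'E'
from h import *
s=robot.get_state()
A=tocase(cloud(dict(np.load('side2.npz'))))
m=(A[:,0]>.045)&(A[:,0]<.125)&(abs(A[:,1])<.12)&(A[:,2]>.1)&(A[:,2]<.24)
print('lid z->x'); 
for z in range(100,240,15):
    k=m&(abs(A[:,2]*1e3-z)<7.5)
    if k.sum()>3: print(z,k.sum(),np.percentile(A[k,0]*1e3,[1,5,50,95]).round(0))
k=m&(A[:,0]<.078)&(A[:,2]>.17);print('striker',A[k][:30].mean(0) if k.any() else None,k.sum(),np.ptp(A[k],axis=0) if k.any() else 0)
b=cap('side');c=cap('scene');np.savez('side5.npz',**b);np.savez('scene5.npz',**c)
plan([(.491,.2899,.15,9.5,1)],1)
T=tocase(s['position'][None])[0];print('tcp case',T)
for nm,q in(('side',b),('scene',c)):
    B=tocase(cloud(q));
    print(nm)
    for h in range(-10,210,15):   # body extents relative to tcp
        k=(abs(B[:,2]-T[2]-h/1e3)<.0075)&(abs(B[:,0]-T[0])<.13)&(abs(B[:,1]-T[1])<.13)&(B[:,2]>.12)
        if k.sum()>10:print(h,k.sum(),np.percentile((B[k,0]-T[0])*1e3,[1,50,99]).round(0),np.percentile((B[k,1]-T[1])*1e3,[1,50,99]).round(0))
o=np.hstack([cv2.resize(c['frame'][40:250,340:550],(400,400)),cv2.resize(b['frame'][70:280,140:350],(400,400))]);save('p6',o)
E
```

```text
lid z->x
100 162 [80. 84. 95. 98.]
115 336 [81. 85. 95. 98.]
130 331 [82. 85. 96. 99.]
145 338 [ 83.  86.  97. 100.]
160 351 [ 84.  86.  97. 100.]
175 351 [ 84.  87.  98. 101.]
190 342 [ 85.  88.  98. 101.]
205 346 [ 69.  77.  95. 101.]
220 54 [82. 84. 90. 99.]
striker [0.07143976 0.00123704 0.20639991] 20 [0.01152942 0.01837644 0.00531309]
t 24.18 p [0.4914 0.2884 0.1527] yaw 9.5 f [ 0.1  0.5 -2. ] w 0.0338 j [ 0.38  0.22  1.59 -0.    1.33  0.21]
[1, -1.5, 2.7, -0.2, 0.0, -0.0, 0.0]
--
tcp case [-0.01972136 -0.02458855  0.15296596]
side
-10 184 [103. 116. 120.] [-88. -30.  33.]
5 256 [103. 117. 121.] [-89.  -8. 126.]
20 408 [-20. 116. 121.] [-88. -12. 126.]
35 560 [-30.  11. 122.] [-88.  -9. 125.]
50 515 [-31.  12. 122.] [-87.  -9. 121.]
65 232 [-31. 106. 122.] [-85.  -4. 125.]
80 105 [-31. -17.  28.] [-10.  -4.  10.]
95 102 [-32. -19.  27.] [-11.  -4.  13.]
110 93 [-34.  15.  28.] [-10.  -4.  10.]
125 254 [-83. -39.  77.] [-33. -15.  33.]
140 513 [-87. -25.  78.] [-34. -23.  33.]
155 428 [-91. -27.  83.] [-34. -20.  31.]
170 445 [-90. -39.  85.] [-32. -13.  33.]
185 203 [-44. -30.  15.] [-21. -15.  21.]
200 195 [-43. -39.  16.] [-34. -16.  29.]
scene
-10 170 [104. 120. 122.] [-91. -23. 127.]
5 177 [106. 121. 122.] [-91. -18. 128.]
20 298 [-13. 120. 123.] [-91. -40. 121.]
35 452 [-26.  24. 123.] [-90. -24. 124.]
50 1298 [-24.  28. 123.] [-90. -10. 123.]
65 543 [-26. 112. 123.] [-86.  -3. 127.]
80 117 [-28.  17.  30.] [-12.  -9.   8.]
95 116 [-28. -16.  30.] [-12.  -9.   7.]
110 37 [-27. -19.  39.] [-14.  -9.  10.]
125 272 [-79.  22.  81.] [-37. -28.  25.]
140 791 [-79.  21.  87.] [-36. -27.  26.]
155 1140 [-86.  28.  89.] [-36. -20.  29.]
170 987 [-86.  11.  88.] [-34. -15.  30.]
185 192 [-39.  -2.  18.] [-22. -20.  19.]
200 132 [-37.  -5.  18.] [-36. -34. -17.]
```

View pics/p6.png

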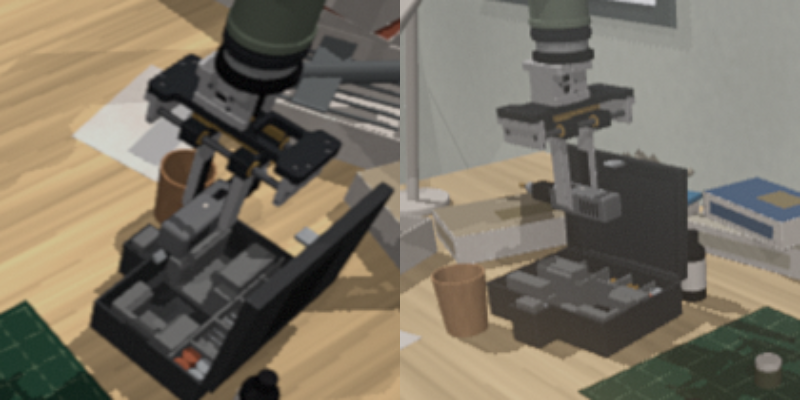

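The drill hovers over the bed with its nose towards +y (left of (160,250)), lid open, everything in place. The gripper's body (±88 mm) would pass within 1–3 mm of the striker (case x≈70 mm at z≈206), so I lean it 3° towards the front for the descent.

Call:
apply_moves:
  moves:
    - [1,-1,0,1.7,3,0,0]
    - [1,0,20,-1,0,0,0]
    - [1,0,25,-1.3,0,0,0]
    - [1,0,25,-1.3,0,0,0]
    - [1,0,0,0,0,0,0]

```text
time: 24.8
position: [0.4909, 0.2888, 0.0802]
orientation: [-1.247, 1.055, -1.107]
wrist_force: [-0.3, -0.6, -1.8]
grip_width: 0.0336
```

Call:
apply_moves:
  moves:
    - [1,0,20,-1,0,0,0]
    - [1,0,10,-0.5,0,0,0]
    - [1,0,0,0,0,0,0]
    - [1,0,0,0,0,0,0]

```text
time: 25.3
position: [0.494, 0.2909, 0.0536]
orientation: [-1.24, 1.05, -1.108]
wrist_force: [0.1, 0.5, -1.5]
grip_width: 0.0342
```

```bash
python3 - <<'E'
from h import *
plan([],1)
s=robot.get_state();T=tocase(s['position'][None])[0]
R=Ro.from_rotvec(s['orientation']).as_matrix();up=-R[:,1];print('up in case',tocase((up+np.r_[CC,0])[None]).round(3),'handle centre case',tocase((s['position']+up*.032)[None]).round(4))
b=cap('side');c=cap('scene')
for nm,q in(('side',b),('scene',c)):
    B=tocase(cloud(q));
    k=(abs(B[:,0]+.02)<.05)&(B[:,1]>-.1)&(B[:,1]<.1)&(B[:,2]>.065)&(B[:,2]<.13)
    for y in(-85,-75,-65,-55,-45,0,10,20,30,40,60,80):
        j=k&(abs(B[:,1]*1e3-y)<4)
        if j.sum()>5:print(nm,y,j.sum(),(np.percentile(B[j,0],[3,97])*1e3).round(1),(np.percentile(B[j,2],[3,97])*1e3).round(0))
E
```

```text
t 25.3 p [0.494  0.2909 0.0536] yaw 9.5 f [ 0.1  0.5 -1.5] w 0.0342 j [ 0.39  0.3   1.71 -0.01  1.08  0.23]
up in case [[-0.054 -0.     0.999]] handle centre case [[-0.0185 -0.023   0.0856]]
side -85 110 [-35.8  -5. ] [ 73. 101.]
side -75 39 [-37.8  -7.7] [ 73. 103.]
side -65 41 [-37.1 -10.2] [ 73. 104.]
side -55 38 [-37.  -11.3] [ 71. 103.]
side -45 40 [-38.1  -7.5] [ 72. 103.]
side 0 10 [-38.7  -5.9] [ 72. 103.]
side 10 19 [-37.5 -30.9] [ 75. 101.]
side 20 13 [-33.3 -26.2] [77. 98.]
side 30 26 [-32.5 -13.3] [77. 99.]
side 40 26 [-32.8 -13.3] [78. 99.]
scene -85 158 [-32.5  -1.2] [ 72. 102.]
scene -75 61 [-33.1  -0.4] [ 78. 103.]
scene -65 57 [-32.6  -0.5] [ 76. 103.]
scene -55 59 [-33.   -0.6] [ 79. 103.]
scene -45 56 [-31.4  -0.7] [ 78. 103.]
scene 0 17 [-34.9 -18.5] [ 98. 102.]
scene 10 10 [-33.2 -22.3] [ 98. 101.]
scene 20 6 [-26.2  -5.1] [80. 97.]
scene 30 13 [-9.  -5.5] [76. 94.]
scene 40 6 [-8.7 -6. ] [78. 97.]
```

Handle spans y −88…+12 and is centred at x≈−19.5 mm, bottom at z≈71 mm. It is aligned, so I lower it gently.

Call:
apply_moves:
  moves:
    - [1,0,12,-1.6,0,0,0]
    - [1,0,12,-0.6,0,0,0]
    - [1,0,10,-0.5,0,0,0]
    - [1,0,8,-0.4,0,0,0]
    - [1,0,0,0,0,0,0]

```text
time: 26.02
position: [0.4914, 0.2902, 0.0093]
orientation: [-1.244, 1.052, -1.107]
wrist_force: [0.4, -0.5, -1.4]
grip_width: 0.0338
```

Call:
apply_moves:
  moves:
    - [1,0,6,-0.3,0,0,0]
    - [1,0,4,-0.2,0,0,0]
    - [1,0,2,-0.1,0,0,0]
    - [1,0,0,0,0,0,0]
    - [1,0,0,0,0,0,0]

```text
time: 26.65
position: [0.4924, 0.2906, -0.0014]
orientation: [-1.242, 1.051, -1.108]
wrist_force: [-0.6, 0.2, -1.3]
grip_width: 0.034
```

No contact yet, and the body is now below the striker. I take the lean out and lower the last few mm.

Call:
apply_moves:
  moves:
    - [1,0,0,-0.9,-1.5,0,0]
    - [1,0,0,-0.8,-1.5,0,0]
    - [1,0,2,0,0,0,0]
    - [1,0,1,0,0,0,0]
    - [1,0,0,0,0,0,0]

```text
time: 27.28
position: [0.4915, 0.2904, -0.0037]
orientation: [-1.282, 1.085, -1.087]
wrist_force: [-0.5, -0.4, 4.7]
grip_width: 0.0337
```

Call:
apply_moves:
  moves:
    - [1,0,1,0,0,0,0]
    - [1,0,0,0,0,0,0]

```text
time: 27.52
position: [0.4915, 0.2904, -0.0037]
orientation: [-1.282, 1.085, -1.087]
wrist_force: [-2.6, -1.3, 9.0]
grip_width: 0.034
```

Contact comes at z=−0.0037, exactly the home height. I release, then lean and rise.

Call:
apply_moves:
  moves:
    - [0.9,0,0,0,0,0,0]
    - [0.42,0,0,0,0,0,0]
    - [0.42,0,0,0,0,0,0]
    - [0.42,0,0,0,0,0,0]
    - [0.42,0,-2,0.5,2,0,0]

```text
time: 28.15
position: [0.4917, 0.2904, -0.0039]
orientation: [-1.255, 1.063, -1.101]
wrist_force: [-0.1, -1.0, 0.0]
grip_width: 0.0541
```

Call:
apply_moves:
  moves:
    - [0.42,0,-6,0.6,1,0,0]
    - [0.42,0,-15,0.8,0,0,0]
    - [0.42,0,-25,1.3,0,0,0]
    - [0.42,0,-30,1.5,0,0,0]
    - [0.42,0,-40,2,0,0,0]

```text
time: 28.78
position: [0.4911, 0.2902, 0.114]
orientation: [-1.242, 1.052, -1.108]
wrist_force: [0.7, 0.1, -0.8]
grip_width: 0.0542
```

Call:
apply_moves:
  moves:
    - [0.42,0,-50,2.5,0,0,0]
    - [0.42,0,-20,1,-3,0,0]
    - [0.42,0,0,0,0,0,0]

```text
time: 29.15
position: [0.494, 0.2912, 0.1863]
orientation: [-1.276, 1.083, -1.088]
wrist_force: [-0.7, -0.5, -1.1]
grip_width: 0.0545
```

```bash
python3 - <<'E'
from h import *
plan([],1)
c=cap('scene');b=cap('side')
A=np.vstack([tocase(cloud(q)) for q in(c,b)])
A=A[(abs(A[:,0])<.085)&(abs(A[:,1])<.12)&(A[:,2]<.07)&(A[:,2]>0)]
for y in range(97,-100,-8):
    r=[]
    for x in range(-70,30,5):
        m=(abs(A[:,0]*1e3-x)<2.5)&(abs(A[:,1]*1e3-y)<4)
        r.append('%3d'%round(np.median(A[m,2])*1e3) if m.sum()>2 else '  .')
    print('%5d'%y,' '.join(r))
o=np.hstack([cv2.resize(c['frame'][70:260,370:560],(400,400)),cv2.resize(b['frame'][110:290,140:320],(400,400))]);save('p7',o)
E
```

```text
t 29.15 p [0.494  0.2912 0.1863] yaw 9.5 f [-0.7 -0.5 -1.1] w 0.0545 j [ 0.38  0.19  1.55 -0.    1.39  0.22]
   97   .   .   .   .   .   .   4   .   .   .   .   .   .   .   .   .   .   .   .   .
   89   .  55  61  62  61  61  42  10   .   .   .   .  46  55  60  62  61  62  60  62
   81   .  59  62  61  62  61  41  23   .   .  29   .  53  55  62  63  60  61  62  61
   73   .  56  61  62  61  61  50  30   .   .   .   .  55  50  63  62  62  62  61  61
   65   .  57  61  62  61  62  50   .   .  31  35   .  50  57  62  62  61  62  61  61
   57   .  56  62  63  62  62  48   .   .   .  34   .  52  58  60  61  62  62  62  61
   49   .  58  63  63  62  62  46  43  37  38  40  39  53  58  62  62  61  61  62  61
   41   .  55  60  61  62  61  48  46   .  40  40  40  52  57  61  62  61  62  62  61
   33   .  53  62  62  62  61  46  37  38  40  39  40  47  57  62  62  62  61  61  61
   25   .  55  60  59  60  57  53   .  39  39  39  39  40  54  58  61  61  60  61  59
   17   .  49  54  50  50  44  44  32  39  39  39  39  39  47  48  52  50  51  53  49
    9   3  44  43  46  41  38  42  35  44  44
[... 458 characters left out ...]
   .   .  42
  -39   .   .   .   .   .   .   .  43  43  44  43  45  43  43  40   .   .   .   .   .
  -47   .  48  50   .  46  41   .  42  44  43  45  43  44  42  44  47   .  49  48  48
  -55   .  47  48  49  47  39   .  42  43  43  43  44  44  44  44  48  49  49  48  48
  -63   .  47  49  48  49  39   .  42  44  44  44  44  43  43  45  48  49  49  50  49
  -71   .  48  49  48  48  41   .  41  44  45  44  44  43  43  44  49  49  49  49  49
  -79   .  48  50  49  49  42   .  42  43  44  43  44  44  43  46  48  50  49  48  49
  -87   .  47  49  49  49  44   .   .  42  43  43  43  43  43  46  49  48  49  49  47
  -95   .  48  47  48  48  48  48  48  47  47  47  47  47  47  47  48  49  47  47  48
```

View pics/p7.png

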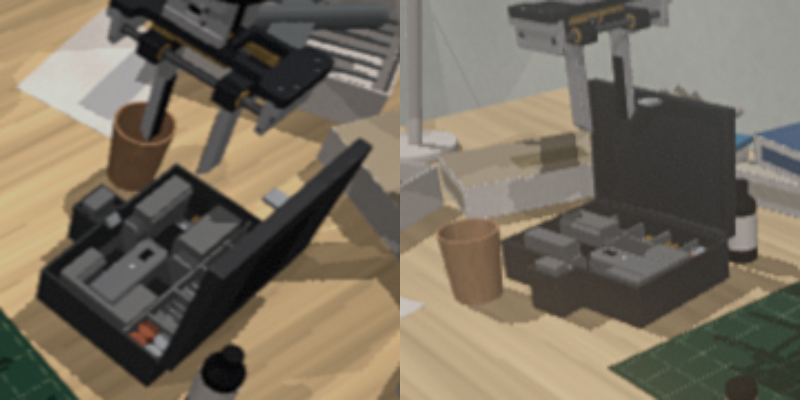

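The handle's top lies at 44 mm (28+16) along its full length, at x −38…−3 between the cheeks, nose between the high cheeks: the drill is home. Now I shut the lid from behind with closed fingers.

```bash
python3 - <<'E'
from h import *
OFF=.0235
a=fromcase(.04,-.01);b=fromcase(.130,0)
plan([(.494,.291,.25,9.5,2),(a[0],a[1],.265,99.5,9),(b[0],b[1],.265,99.5,4),(b[0],b[1],.167,99.5,4)],1)
N=20;th=np.linspace(1.62,0,N+1);r=np.linspace(.142,.153,N+1)
x=.08-r*np.cos(th)+.016*np.sin(th)+.008;z=.052+r*np.sin(th)+.016*np.cos(th)
print('first contact tip case x,z',x[0],z[0])
for i in range(N): print(i,round((x[i+1]-x[i])*1e3,1),round(-(z[i+1]-z[i])*1e3,1),'-> rep z',round(z[i+1]-OFF,4),'x',round(x[i+1],4))
E
```

```text
t 29.25 p [0.4909 0.2902 0.1823] yaw 9.5 f [-0.4 -0.5 -0.3] w 0.0546 j [ 0.38  0.2   1.55 -0.    1.39  0.22]
[1, -0.1, -33.9, 1.6, 0.0, -0.0, 0.0]
[1, -0.1, -33.9, 1.6, 0.0, -0.0, 0.0]
--
[1, -1.4, -1.7, 6.3, -0.0, -10.0, -0.0]
[1, -0.3, -1.7, 6.5, -0.0, -10.0, -0.0]
[1, 0.8, -1.7, 6.4, -0.0, -10.0, -0.0]
[1, 1.9, -1.7, 6.2, -0.0, -10.0, -0.0]
[1, 2.9, -1.7, 5.8, -0.0, -10.0, -0.0]
[1, 3.9, -1.7, 5.2, -0.0, -10.0, -0.0]
[1, 4.7, -1.7, 4.4, -0.0, -10.0, -0.0]
[1, 5.4, -1.7, 3.5, -0.0, -10.0, -0.0]
[1, 6.0, -1.7, 2.5, -0.0, -10.0, -0.0]
--
[1, 22.5, -0.0, 2.5, -0.0, -0.0, -0.0]
[1, 22.5, -0.0, 2.5, -0.0, -0.0, -0.0]
[1, 22.5, -0.0, 2.5, -0.0, -0.0, -0.0]
[1, 22.5, -0.0, 2.5, -0.0, -0.0, -0.0]
--
[1, 0.0, 24.5, 0.0, -0.0, 0.0, -0.0]
[1, 0.0, 24.5, 0.0, -0.0, 0.0, -0.0]
[1, 0.0, 24.5, 0.0, -0.0, 0.0, -0.0]
[1, 0.0, 24.5, 0.0, -0.0, 0.0, -0.0]
--
first contact tip case x,z 0.1109647386073406 0.19304120242218767
0 -11.5 -1.9 -> rep z 0.1715 x 0.0995
1 -11.7 -1.0 -> rep z 0.1725 x 0.0878
2 -11.8 -0.1 -> rep z 0.1725 x 0.076
3 -11.8 0.9 -> rep z 0.1716 x 0.0643
4 -11.7 1.9 -> rep z 0.1698 x 0.0526
5 -11.5 2.8 -> rep z 0.1669 x 0.041
6 -11.3 3.8 -> rep z 0.1632 x 0.0297
7 -11.0 4.7 -> rep z 0.1584 x 0.0187
8 -10.6 5.6 -> rep z 0.1528 x 0.0081
9 -10.2 6.5 -> rep z 0.1464 x -0.0021
10 -9.7 7.3 -> rep z 0.1391 x -0.0118
11 -9.1 8.1 -> rep z 0.131 x -0.0208
12 -8.4 8.8 -> rep z 0.1221 x -0.0292
13 -7.7 9.5 -> rep z 0.1126 x -0.0369
14 -6.9 10.2 -> rep z 0.1024 x -0.0438
15 -6.1 10.7 -> rep z 0.0917 x -0.0499
16 -5.2 11.2 -> rep z 0.0804 x -0.0551
17 -4.3 11.7 -> rep z 0.0688 x -0.0593
18 -3.3 12.0 -> rep z 0.0568 x -0.0627
19 -2.3 12.3 -> rep z 0.0445 x -0.065
```

Call:
apply_moves:
  moves:
    - [1,0,-35,1,0,0,0]
    - [1,0,-35,1,0,0,0]
    - [1,-1.5,-2,6,0,-10,0]
    - [1,0,-2,6.5,0,-10,0]
    - [1,1,-2,6.5,0,-10,0]

```text
time: 29.88
position: [0.5098, 0.2973, 0.2564]
orientation: [-1.463, 0.686, -0.682]
wrist_force: [-0.7, -0.1, 0.4]
grip_width: 0.008
```

Call:
apply_moves:
  moves:
    - [1,2,-2,6,0,-10,0]
    - [1,3,-2,6,0,-10,0]
    - [1,4,-2,5,0,-10,0]
    - [1,5,-2,4.5,0,-10,0]
    - [1,5.5,-2,3.5,0,-10,0]

```text
time: 30.5
position: [0.5403, 0.3094, 0.2661]
orientation: [-1.572, 0.005, 0.001]
wrist_force: [-0.2, 0.1, -0.5]
grip_width: 0.0005
```

Call:
apply_moves:
  moves:
    - [1,6,0,2.5,0,-10,0]
    - [1,22.5,0,2.5,0,0,0]
    - [1,22.5,0,2.5,0,0,0]
    - [1,22.5,0,2.5,0,0,0]
    - [1,22.5,0,2.5,0,0,0]

```text
time: 31.12
position: [0.634, 0.3367, 0.2658]
orientation: [-1.568, -0.127, 0.134]
wrist_force: [-0.2, 0.4, 0.1]
grip_width: 0.0006
```

```bash
python3 - <<'E'
from h import *
plan([],1);s=robot.get_state();T=tocase(s['position'][None])[0];print(T.round(4))
b=cap('side');B=tocase(cloud(b))
k=(abs(B[:,0]-T[0])<.03)&(abs(B[:,1]-T[1])<.04)&(B[:,2]<T[2]+.06)&(B[:,2]>.235)
print('finger',k.sum(),np.percentile(B[k],[1,50,99],axis=0).round(4) if k.any() else '')
k=(B[:,0]>.045)&(B[:,0]<.125)&(abs(B[:,1])<.12)&(B[:,2]>.18)&(B[:,2]<.24);print('lid',np.percentile(B[k],[2,50,98],axis=0).round(3))
E
```

```text
t 31.12 p [0.634  0.3367 0.2658] yaw 99.5 f [-0.2  0.4  0.1] w 0.0006 j [ 0.37  0.48  1.02 -0.    1.65 -1.37]
[ 0.1289 -0.001   0.2658]
finger 146 [[ 0.1164 -0.0134  0.291 ]
 [ 0.121  -0.0056  0.3094]
 [ 0.1375  0.0127  0.3255]]
lid [[ 0.075 -0.112  0.181]
 [ 0.098 -0.005  0.197]
 [ 0.103  0.116  0.213]]
```

Call:
apply_moves:
  moves:
    - [1,0,25,0,0,0,0]
    - [1,0,25,0,0,0,0]
    - [1,0,25,0,0,0,0]
    - [1,0,21,0,0,0,0]
    - [1,0,0,0,0,0,0]

```text
time: 31.8
position: [0.6322, 0.336, 0.1688]
orientation: [-1.569, -0.125, 0.135]
wrist_force: [0.4, -0.5, -0.3]
grip_width: 0.0005
```

Call:
apply_moves:
  moves:
    - [1,-9,0,0,0,0,0]
    - [1,-9,0,0,0,0,0]
    - [1,-11,-2,0,0,0,0]
    - [1,-11,-1,0,0,0,0]
    - [1,-11.5,0,0,0,0,0]

```text
time: 32.42
position: [0.5834, 0.3284, 0.1763]
orientation: [-1.566, -0.131, 0.129]
wrist_force: [1.8, 0.8, -0.5]
grip_width: 0.0005
```

The lid follows (1.8 N). I continue along the arc.

Call:
apply_moves:
  moves:
    - [1,-12,3,0,0,0,0]
    - [1,-12,3,0,0,0,0]
    - [1,-11.5,3,0,0,0,0]
    - [1,-11.5,4,0,0,0,0]
    - [1,-11,5,0,0,0,0]

```text
time: 33.05
position: [0.5258, 0.3187, 0.1571]
orientation: [-1.567, -0.13, 0.13]
wrist_force: [1.1, 0.1, 0.2]
grip_width: 0.0006
```

Call:
apply_moves:
  moves:
    - [1,-10.5,5.5,0,0,0,0]
    - [1,-10,6.5,0,0,0,0]
    - [1,-9.5,7.5,0,0,0,0]
    - [1,-9,8,0,0,0,0]
    - [1,-8.5,9,0,0,0,0]

```text
time: 33.67
position: [0.4793, 0.3109, 0.1207]
orientation: [-1.567, -0.13, 0.13]
wrist_force: [1.3, 0.3, 1.2]
grip_width: 0.0002
```

```bash
python3 - <<'E'
from h import *
plan([],1);s=robot.get_state();T=tocase(s['position'][None])[0];print(T.round(4))
th=np.linspace(0,1.6,200);b=cap('side');B=tocase(cloud(b))
k=(B[:,0]>-.09)&(B[:,0]<.09)&(abs(B[:,1])<.11)&(B[:,2]>.08)&(B[:,2]<.22)&(abs(B[:,1])>.03)
for x in range(-80,60,15):
    j=k&(abs(B[:,0]*1e3-x)<5)
    if j.sum()>5: print(x,j.sum(),np.percentile(B[j,2]*1e3,[5,50,95]).round())
E
```

```text
t 33.67 p [0.4793 0.3109 0.1207] yaw 99.5 f [1.3 0.3 1.2] w 0.0002 j [ 0.42  0.26  1.61 -0.    1.27 -1.31]
[-0.0279 -0.0009  0.1207]
-50 252 [139. 146. 151.]
```

On the planned arc (x −0.028, z 0.121).

Call:
apply_moves:
  moves:
    - [1,-8,9,0,0,0,0]
    - [1,-7,10,0,0,0,0]
    - [1,-6.5,10.5,0,0,0,0]
    - [1,-5.5,11,0,0,0,0]
    - [1,-4.5,11.5,0,0,0,0]

```text
time: 34.35
position: [0.4483, 0.3058, 0.0684]
orientation: [-1.567, -0.13, 0.13]
wrist_force: [0.8, 0.7, 0.5]
grip_width: 0.0003
```

Call:
apply_moves:
  moves:
    - [1,-3.5,10,0,0,0,0]
    - [1,-2,6,0,0,0,0]
    - [1,0,3,0,0,0,0]
    - [1,0,2,0,0,0,0]
    - [1,0,0,0,0,0,0]

```text
time: 34.98
position: [0.4426, 0.3047, 0.0475]
orientation: [-1.567, -0.129, 0.131]
wrist_force: [0.7, 0.3, -1.1]
grip_width: 0.0006
```

Call:
apply_moves:
  moves:
    - [1,0,1.5,0,0,0,0]
    - [1,0,1,0,0,0,0]
    - [1,0,1,0,0,0,0]
    - [1,0,0,0,0,0,0]

```text
time: 35.48
position: [0.4431, 0.3048, 0.0448]
orientation: [-1.567, -0.13, 0.131]
wrist_force: [-1.7, -1.6, 3.0]
grip_width: 0.0006
```

Call:
apply_moves:
  moves:
    - [1,0,1,0,0,0,0]
    - [1,0,0.5,0,0,0,0]
    - [1,0,0,0,0,0,0]

```text
time: 35.85
position: [0.4432, 0.3049, 0.0446]
orientation: [-1.567, -0.13, 0.131]
wrist_force: [-4.3, -2.5, 10.1]
grip_width: 0.0007
```

The motion stops at the shut height with 10 N. I press slightly more, then rise and check that the lid stays down.

Call:
apply_moves:
  moves:
    - [1,0,0.7,0,0,0,0]
    - [1,0,0,0,0,0,0]
    - [1,0,-8,0,0,0,0]
    - [1,-2,-25,0,0,0,0]
    - [1,-5,-35,0,0,0,0]

```text
time: 36.48
position: [0.4357, 0.3032, 0.11]
orientation: [-1.568, -0.128, 0.132]
wrist_force: [0.2, 0.8, 0.3]
grip_width: 0.0005
```

Call:
apply_moves:
  moves:
    - [1,-10,-35,0,0,0,0]
    - [1,-15,-35,0,0,0,0]
    - [1,-15,0,0,0,0,0]
    - [1,0,0,0,0,0,0]
    - [1,0,0,0,0,0,0]

```text
time: 37.1
position: [0.3961, 0.2966, 0.1787]
orientation: [-1.568, -0.128, 0.132]
wrist_force: [0.2, -0.6, 0.1]
grip_width: 0.0008
```

```bash
python3 - <<'E'
from h import *
plan([],1)
c=cap('scene');b=cap('side');P=cloud(c);B=tocase(P)
for x in(-70,-40,0,40,70):
    k=(abs(B[:,0]*1e3-x)<6)&(abs(B[:,1])<.1)&(B[:,2]<.12)&(B[:,2]>.03);print('lid z at x',x,k.sum(),np.median(B[k,2]).round(4))
k=(abs(B[:,0]+.1)<.006)&(abs(B[:,1])<.012)&(B[:,2]<.1);print('button z',k.sum(),np.median(B[k,2]).round(4))
C0=cloud(dict(np.load('scene0.npz')))
for k,w in dict(cup=(415,460,112,162,.06,.1),thin=(455,492,230,275,.03,.12),glue=(245,275,315,350,.03,.12),sq=(200,225,268,293,.025,.06),tall=(283,306,222,250,.03,.06),short=(333,356,268,293,.02,.05),tin=(362,392,303,333,.03,.06)).items():
    f=lambda Q:(lambda s:np.median(s[(s[:,2]>w[4])&(s[:,2]<w[5])],0))(Q[w[2]:w[3],w[0]:w[1]].reshape(-1,3))
    print(k,((f(P)-f(C0))*1e3).round(1))
o=np.hstack([cv2.resize(c['frame'],(400,300)),cv2.resize(b['frame'],(400,300))]);o=np.vstack([o,np.hstack([cv2.resize(c['frame'][70:260,360:560],(400,300)),cv2.resize(b['frame'][150:290,140:320],(400,300))])]);save('p8',o)
E
```

```text
t 37.1 p [0.3961 0.2966 0.1787] yaw 99.5 f [ 0.2 -0.6  0.1] w 0.0008 j [ 0.47  0.04  1.73 -0.    1.37 -1.27]
lid z at x -70 346 0.0683
lid z at x -40 352 0.0687
lid z at x 0 370 0.0682
lid z at x 40 391 0.0678
lid z at x 70 409 0.0672
button z 41 0.061
cup [-0.5  0.2 -0.2]
thin [ 0.2  0.3 -0.4]
glue [-0.2 -0.1 -0.1]
sq [-0.1 -0.7  0.4]
tall [-0.1 -0.   0.2]
short [-0.  -0.4  0.1]
tin [ 0.3  0.3 -0. ]
```

The lid is level (67–68.5 mm) and has stayed down untouched. The button reads 61 mm as it did at the start, and the bystanders moved less than 1 mm. I hand in.

```bash
python3 -c "
from cell import robot
print(robot.sign_off())"
```

```text
the job is handed in; nothing more can be done
None
```

The drill is in its case with the lid shut and latched, and I handed the job in at about 37 s of the 72 s allowed. The hand-in reports no verdict.

**What I did**
- **Opening:** I pressed the catch button (5.9 N) and the lid sprang open.
- **First grasp:** I took the grey drill out of the dock by its front grip and laid it on the mat.
- **Into the bed:** I regripped it at the middle of the handle and lowered it into the bed with the nose to case +y. It touched down at the expected home height.
- **Shutting:** I swung the lid over from behind and pressed its front edge down with 10 N.

**Last checks**
- **Drill:** Before I shut the lid, the handle top measured 44 mm along its length, which is home. It lay between the cheeks with the nose between the high ones. It cannot be seen now that the lid is shut.
- **Lid and button:** The lid top is level at 67–68.5 mm (about 0.01 rad) and stayed down for over half a second with nothing touching it. The button is back up at 61 mm, the same as at the start.
- **Bystanders:** All seven moved less than 1 mm. The gripper is clear of everything.

**What disagreed or failed**
- **Fingertip position:** The real fingertips end about 23.5 mm short of the reported TCP. My first two presses therefore missed the button; I measured the offset and allowed for it from then on.
- **Final picture:** The viewer refused the last picture because the limit of 12 was reached, so the final checks rest on depth measurements only.

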